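# Get the heat sink out from behind the supplies

## Task

The finned heat sink in the grey caddy is boxed in by a jar, a dropper bottle and a square tin: first move all three onto the blue mat so that they stand there together, and then set the heat sink squarely on the big chip of the open control unit, centred, with its fins running along the board's long side. After that put the jar, the bottle and the tin back in the caddy, each standing upright in the very place it came from. Do not tip any of the three over, and leave the screwdriver, the capacitor and the plug on the table where they are.

Things in the scene. Friction and masses are not known exactly. Their poses are not given: they have to be found in the camera images.
- caddy: Fixed grey caddy, 190 x 190 mm; floor top 6 mm, rims 12 mm, back panel (+x edge) 30 mm above the table. Origin: centre of its underside. Flat dark marks on the floor: three alike, round, 58 mm, at (-42,0), (20,62), (20,-62) mm, on which jar, bottle and tin stand within a few mm, which on which varies; and a 50 mm square one at (20,0) under the heat sink.
- mat: Fixed empty blue mat, 180 x 180 mm, 3 mm thick, with thin white lines near its edges: the side area. Origin: centre of its underside, on the table; x and y along its edges.
- chip_top (a point): Centre of the top face of the big black chip (36 x 36 mm, top 14 mm above the table, 4 mm above the green board) in the fixed open control unit: aluminium housing 150 x 180 mm, rims 14 mm high. y along the board's long side, z up. Housing centre at (-8, -15) mm from here. A black plug block 20 mm high stands 81 to 103 mm away on the -x side. Other components: up to 2 mm high.
- heatsink_c (a point): Centre (half-way up) of the aluminium heat sink, 40 x 40 mm and 32 mm high: a 6 mm base plate with six upright fins on it. The fins run along its y axis; the two outer fins form its flat faces at x = -20 and +20 mm, 40 mm apart, rigid, good to grip. z up. About 60 g.
- jar_c (a point): Centre (half-way up) of the round white jar with a black screw lid, diameter 52 mm (51 mm below the lid), 75 mm high. z is its upright axis. About 120 g.
- dropper_c (a point): Centre (half-way up) of the slim amber dropper bottle with a black cap, 88 mm high: body diameter 38 mm up to 60 mm from the bottom, then a shoulder, then the cap, 22 mm across, from 68 to 88 mm. z is its upright axis. About 100 g.
- tin_c (a point): Centre (half-way up) of the square steel tin with a paper label, 42 x 42 mm and 85 mm high. x and y are square to its faces, z is its upright axis. About 150 g.
- driver: Bystander: a small screwdriver lying on the table, 130 mm long, blue handle 20 mm thick. Its length runs along its x axis, from -70 (handle end) to +60 mm (tip). Origin on the table. To be left alone.
- capacitor: Bystander: a loose black can capacitor standing on the table, 26 mm in diameter, 30 mm high. Origin: centre of its underside. To be left alone.
- plug: Bystander: a grey cable plug lying on the table, about 54 x 34 mm, 15 mm high. Origin: centre of its underside. To be left alone.
Mind the look-alikes: they are no part of the job. Of the things that look like the part that bears heatsink_c, the largest one is meant.

How it is judged (in metres and radians):
On the way, in this order (a step that is already met when the one before it is completed fails the run):
1. jar, bottle and tin all stand upright on the mat at once (centres within 85 mm of its centre along each of its axes), the heat sink still in the caddy (x of jar_c in the frame of mat between -0.085 and 0.085 m and y of jar_c in the frame of mat between -0.085 and 0.085 m and z of jar_c in the frame of mat below 0.0465 m and angle between each of jar_c, dropper_c, tin_c's own z axis and vertical below 0.12 rad and linear speed of each of jar, dropper, tin below 0.02 m/s and angular speed of each of jar, dropper, tin below 0.2 rad/s and x of dropper_c in the frame of mat between -0.085 and 0.085 m and y of dropper_c in the frame of mat between -0.085 and 0.085 m and z of dropper_c in the frame of mat below 0.053 m and x of tin_c in the frame of mat between -0.085 and 0.085 m and y of tin_c in the frame of mat between -0.085 and 0.085 m and z of tin_c in the frame of mat below 0.0515 m and horizontal distance between heatsink_c and caddy below 0.08 m), for 0.2 s.
2. the heat sink sits squarely on the chip while the three still stand on the mat (horizontal distance between heatsink_c and chip_top below 0.01 m and z of heatsink_c in the frame of chip_top between 0.012 and 0.02 m and angle between heatsink_c's own z axis and vertical below 0.08 rad and angle between the y axis of heatsink_c and the y axis of chip_top, either way round below 0.22 rad and linear speed of each of heatsink, jar, dropper, tin below 0.02 m/s and angular speed of each of heatsink, jar, dropper, tin below 0.2 rad/s and x of jar_c in the frame of mat between -0.085 and 0.085 m and y of jar_c in the frame of mat between -0.085 and 0.085 m and z of jar_c in the frame of mat below 0.0465 m and angle between each of jar_c, dropper_c, tin_c's own z axis and vertical below 0.12 rad and x of dropper_c in the frame of mat between -0.085 and 0.085 m and y of dropper_c in the frame of mat between -0.085 and 0.085 m and z of dropper_c in the frame of mat below 0.053 m and x of tin_c in the frame of mat between -0.085 and 0.085 m and y of tin_c in the frame of mat between -0.085 and 0.085 m and z of tin_c in the frame of mat below 0.0515 m), for 0.2 s.
At the end, for the whole second after the job is handed in: The heat sink rests flat on the chip, centred within 10 mm, its fins within 12 degrees of the board's long side; jar, bottle and tin each stand upright within 15 mm of where they started; all released and at rest (horizontal distance between heatsink_c and chip_top below 0.01 m and z of heatsink_c in the frame of chip_top between 0.012 and 0.02 m and angle between heatsink_c's own z axis and vertical below 0.08 rad and angle between the y axis of heatsink_c and the y axis of chip_top, either way round below 0.22 rad and linear speed of each of heatsink, jar, dropper, tin below 0.02 m/s and angular speed of each of heatsink, jar, dropper, tin below 0.2 rad/s and distance of each of jar_c, dropper_c, tin_c from where it was at the start of the episode below 0.015 m and angle between each of jar_c, dropper_c, tin_c's own z axis and vertical below 0.12 rad); the robot touches nothing.
It fails at once if the jar, the bottle or the tin is tipped over (angle between any of jar_c, dropper_c, tin_c's own z axis and vertical above 0.6 rad).
It fails at once if the screwdriver is pushed out of its place by more than 30 mm (distance of driver from where it was at the start of the episode above 0.03 m).
It fails at once if the capacitor is pushed out of its place by more than 30 mm (distance of capacitor from where it was at the start of the episode above 0.03 m).
It fails at once if the plug is pushed out of its place by more than 30 mm (distance of plug from where it was at the start of the episode above 0.03 m).
It also fails if it takes over 152 s, if anything falls off the work surface, if the arm or the gripper's body presses on something with over 40 N, if the wrist force passes 120 N, or if a joint passes its speed limit or range.

## Robot

A 6-joint arm with a two-finger parallel gripper is mounted at the origin on the work surface. World frame = base frame: x ahead of the robot, y to its left, z up, the work surface at z = 0. Lengths are in m, angles in degrees, forces in N, time in s.
With the tool pointing down it reaches from about 0.4 to 0.825 m from the base axis. Payload 7 kg.
Tool frame: the origin (TCP) lies at the centre of the arm's flange, where the gripper is bolted on; the fingertips stand 178 mm ahead of it and the grasp point (between the pads) lies 159 mm ahead of it (tip_reach is the distance from the TCP to the fingertips, in m); z points along the fingers, y is the line along which they close (so a half turn about z gives the same grasp; the last joint's range is limited). The gripper opens to 88 mm and grips with 3 to 60 N. Pads are 19 mm wide; open, the fingers measure 130 mm over their backs; the gripper's body (78 mm by 193 mm) begins 47 mm behind the grasp point.
Start: joints at [-54.654, 20.546, 0.682, 0, -70.136, -16.507], TCP at [0.218, -0.639, 0.405] pointing down, gripper open.
Joint ranges: [-176.03, 176.03], [-82.01, 121.73], [-58.28, 71.71], [-173.87, 95.51], [-174.79, -0.11], [-173.66, 173.66]. Speed limits (degrees/s): [136.94, 136.94, 172.46, 180, 180, 180].

## Interface

Orientations are given as [roll, pitch, yaw] about the fixed x, y, z axes, in that order (R = Rz(yaw) Ry(pitch) Rx(roll)).
In Python, from plant import * gives the robot as it stands.
- The arm moves only by the shell command python3 -m handwheel 'ROWS'. ROWS is JSON, a list of rows, each a list of 7 numbers: the opening, from -1 (shut) to 1 (fully open), then the shift along the tool's x, y, z as a fraction of full scale, then the turn, a rotation vector about the tool's x, y, z as a fraction of full scale. A call has 1 to 5 rows; each row shifts and turns the commanded pose from where the row before left it, along the tool's axes as they then stand; what a row does not reach is not made up. Full scale, the value 1, is 0.025 m for a shift and 6 degrees for a turn. A row lasts 1/8 s, in which the tool goes at most 62.5 mm and 10.7 degrees, less where a joint would pass 70% of its speed; a pose out of reach is approached as far as the arm can. A call with a number of a shift or a turn outside -1 to 1 is refused whole. A call with a gripper value outside its range is refused whole. The fingers move at their own pace and stop on an object; the grip force is fixed at half the most. Time passes only in rows, so rows that do not move let the fingers close. It gives the time, the measured TCP pose, the force, the opening and the grip force at its end, in the units of the state.
- get_obs(): the state, without advancing time (a new reading comes with each control period).
- snapshot(name): name is "scene" or "top"; returns a dict with "color" (384x512x3 uint8, red, green, blue), "fx", "fy", "cx", "cy" (pixels), "R" (3x3) and "t" (3): a world point X has camera coordinates R X + t. Camera axes: x right, y down, z forward; pixel columns grow to the right and rows downward; lengths in m; the calibration is good to about 2 mm. A picture is of the moment at which its call begins. There is no depth.
- close_job(): hands the job in; it is judged then, once.
The state is a dict: "clock": time; "joint_pos": joint angles; "qvel": joint speeds; "tau": joint torques, N m; "tool_pos": TCP position; "orientation": TCP orientation; "force": force on the tool from outside, world axes, zero at the start; "moment": the same for the moment, N m; "opening": finger opening in m; "gripper_force": force on a finger pad.
Only numpy, scipy, OpenCV 4.12 (cv2) and the standard library are available. Lean on these libraries where they do the work, as an engineer would, in place of code of your own. Each camera call takes 0.05 s, during which the arm holds its last target. There are 200 camera calls.

## Working session

There is one attempt and no reset: what is moved stays moved. The work goes in short steps, Python scripts to look and compute and a shell command to move; the robot and the scene stay as the last step left them, time stands still between calls to the robot, and variables do not carry over. Pictures are saved under pics/ and viewed, at most 14 in all, crops included, and the job is handed in when it is done.

```bash
mkdir -p pics; ls; python3 - <<'E'
from plant import *
import cv2
o=get_obs();print(o)
for n in("scene","top"):
    s=snapshot(n);cv2.imwrite(f"pics/{n}0.png",cv2.resize(s["color"][:,:,::-1],(800,600),interpolation=cv2.INTER_CUBIC));cv2.imwrite(f"raw_{n}.png",s["color"][:,:,::-1])
    print(n,s["fx"],s["fy"],s["cx"],s["cy"],s["R"],s["t"])
E
```

```text
pics
{'clock': 0.0, 'joint_pos': array([-5.46534471e+01,  2.05909872e+01,  6.33201817e-01, -2.07809458e-02,
       -7.01377471e+01, -1.65071770e+01]), 'qvel': array([0.05601148, 0.02262786, 0.00519714, 0.04907381, 0.02534834,
       0.02820411]), 'tau': array([ 9.13797812e-04, -5.82720208e+01,  2.93062913e+01,  6.99699104e+00,
        6.91094989e-03, -1.58930366e-04]), 'tool_pos': array([ 0.21790204, -0.6386419 ,  0.40372109]), 'orientation': array([ 1.79902854e+02, -8.41664368e-03, -1.61167694e+02]), 'force': array([-0.006409  ,  0.3651168 , -0.48179263]), 'moment': array([-0.00573398,  0.01476593,  0.02630852]), 'gripper_force': 0.0, 'opening': 0.08772264780370188}
scene 399.06745912722386 399.06745912722386 248.23736780876774 187.35351959084852 [[ 0.11653527  0.99318165  0.00312184]
 [ 0.77366828 -0.08880672 -0.62733624]
 [-0.6227816   0.07552207 -0.77874226]] [-0.06741554 -0.38851033  1.33142643]
top 465.83361794256643 465.83361794256643 249.94357993711841 194.22087034516278 [[-1.93083913e-03 -9.99945098e-01  1.02991833e-02]
 [-9.89424493e-01  4.16563757e-04 -1.45048261e-01]
 [ 1.45036008e-01 -1.04703291e-02 -9.89370976e-01]] [-0.01187341  0.54904215  1.27546133]
```

View pics/top0.png

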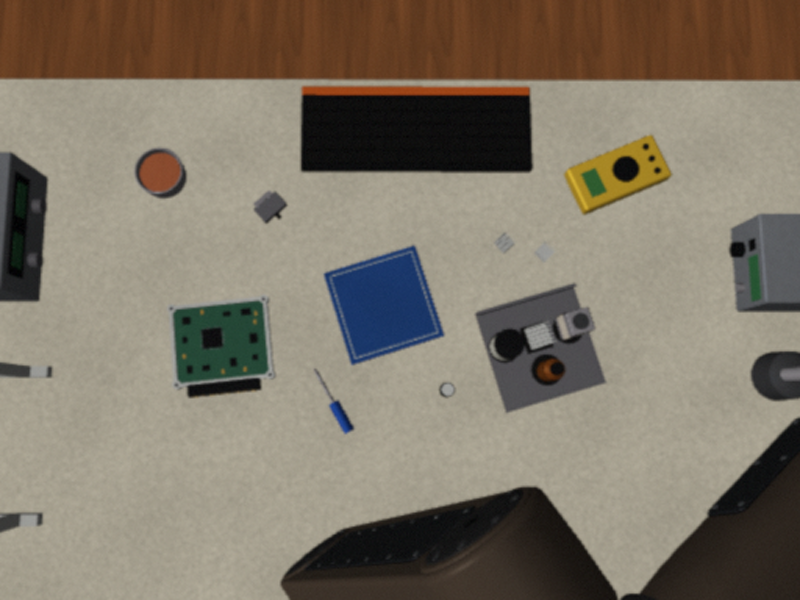

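View pics/scene0.png

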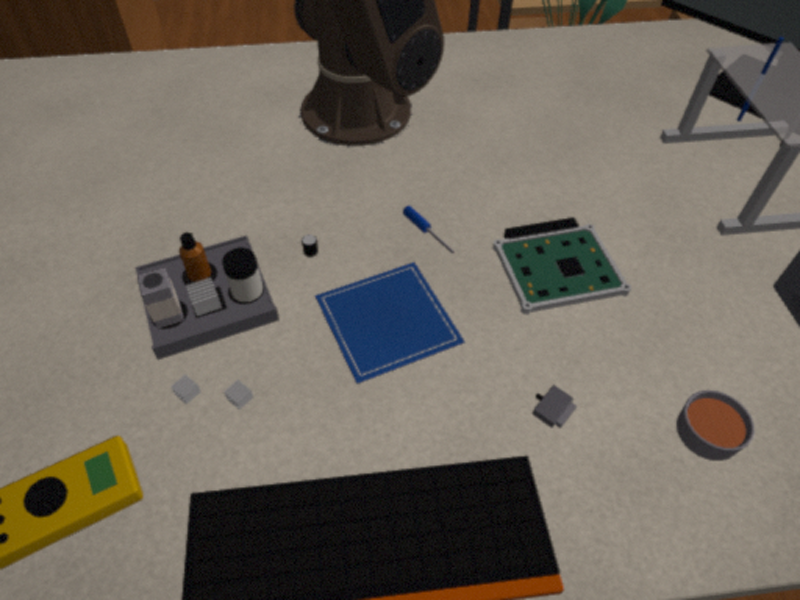

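The top view has the caddy at about (540,350), the mat at (384,305) and the chip at (212,338). There are three finned parts at top-view (538,336), (505,242) and (544,252). The one in the caddy at (538,336) is the largest and is boxed in by the three vessels, so it's the one meant. I'll confirm with enlarged crops.

```bash
python3 - <<'E'
import cv2
t=cv2.imread("raw_top.png");s=cv2.imread("raw_scene.png")
cv2.imwrite("pics/c1.png",cv2.resize(t[150:270,300:400],None,fx=5,fy=5,interpolation=cv2.INTER_CUBIC))
cv2.imwrite("pics/c2.png",cv2.resize(t[150:270,100:290],None,fx=4,fy=4,interpolation=cv2.INTER_CUBIC))
cv2.imwrite("pics/c3.png",cv2.resize(s[140:230,80:180],None,fx=6,fy=6,interpolation=cv2.INTER_CUBIC))
E
```

```text
(no output)
```

View pics/c1.png

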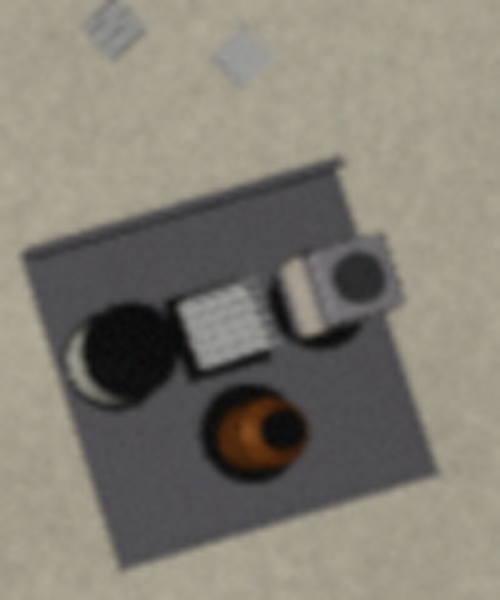

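View pics/c2.png

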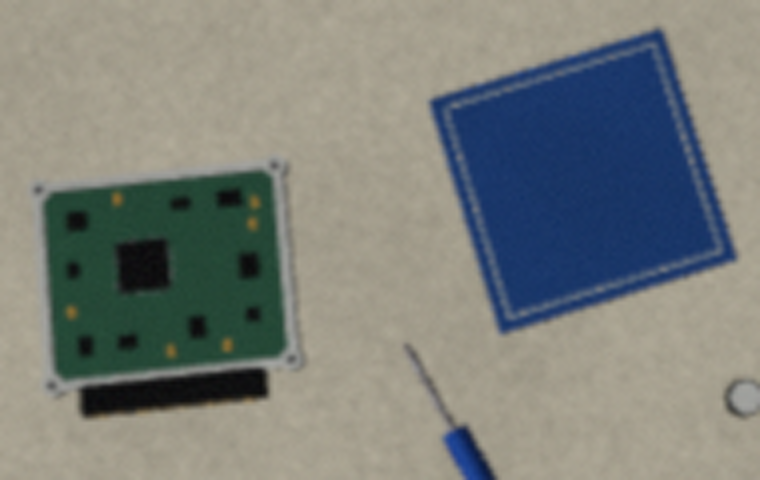

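View pics/c3.png

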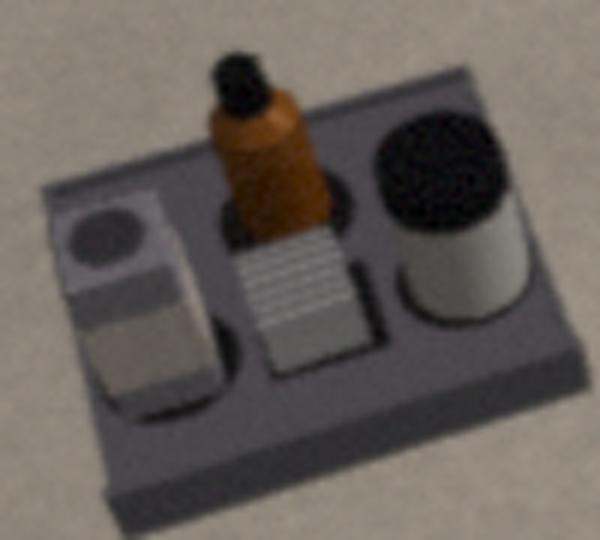

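c1 and c3 confirm it: the 40 mm finned block on the square mark is at c1 (225,325) and c3 (297,277). The other two are tiny and lie on the table. The jar is at c1 (132,352), the dropper cap at (286,429) and the tin top at (357,277). In c2, the chip is at (143,266), with the mat corners clear.

```bash
cat > h.py <<'E'
import numpy as np
C={"scene":(399.06745912722386,248.23736780876774,187.35351959084852,np.array([[0.11653527,0.99318165,0.00312184],[0.77366828,-0.08880672,-0.62733624],[-0.6227816,0.07552207,-0.77874226]]),np.array([-0.06741554,-0.38851033,1.33142643])),
"top":(465.83361794256643,249.94357993711841,194.22087034516278,np.array([[-1.93083913e-03,-9.99945098e-01,1.02991833e-02],[-9.89424493e-01,4.16563757e-04,-1.45048261e-01],[1.45036008e-01,-1.04703291e-02,-9.89370976e-01]]),np.array([-0.01187341,0.54904215,1.27546133]))}
def w(cam,u,v,z):
    f,cx,cy,R,t=C[cam];d=R.T@np.array([(u-cx)/f,(v-cy)/f,1]);c=-R.T@t
    return (c+d*(z-c[2])/d[2])[:2]
def crop(cam,x0,y0,k,u,v,z): return w(cam,x0+(u+.5)/k-.5,y0+(v+.5)/k-.5,z)
E
python3 - <<'E'
from h import *
np.set_printoptions(precision=4,suppress=True)
c1=lambda u,v,z:crop("top",300,150,5,u,v,z)
c2=lambda u,v,z:crop("top",100,150,4,u,v,z)
c3=lambda u,v,z:crop("scene",80,140,6,u,v,z)
ang=lambda a,b:np.degrees(np.arctan2(*(b-a)[::-1]))
for n,a,b,z in(("jar",(132,352),(440,170),.081),("drop",(286,429),(241,70),.094),("tin",(357,277),(107,238),.091),("hs",(225,325),(297,277),.038)):
    print(n,c1(*a,z),c3(*b,z))
k=[c1(120,570,.012),c1(438,473,.012),c1(340,158,.03),c1(22,250,.03)]
print("caddy",np.mean(k,0),[np.linalg.norm(k[i]-k[i-1]) for i in range(4)],[ang(k[i],k[(i+1)%4]) for i in range(4)])
m=[c2(*p,.003) for p in((430,100),(661,29),(737,259),(502,333))]
print("mat",np.mean(m,0),[np.linalg.norm(m[i]-m[i-1]) for i in range(4)],[ang(m[i],m[(i+1)%4]) for i in range(4)])
b=[c2(*p,.014) for p in((38,188),(277,166),(293,358),(53,386))]
print("house",np.mean(b,0),[np.linalg.norm(b[i]-b[i-1]) for i in range(4)],[ang(b[i],b[(i+1)%4]) for i in range(4)])
c=[c2(*p,.014) for p in((117,243),(166,239),(170,289),(120,293))]
print("chip",np.mean(c,0),[np.linalg.norm(c[i]-c[i-1]) for i in range(4)])
h=[c3(*p,.038) for p in((237,258),(332,230),(355,298),(265,325))]
print("hs c3",np.mean(h,0),[np.linalg.norm(h[i]-h[i-1]) for i in range(4)],[ang(h[i],h[(i+1)%4]) for i in range(4)])
t=[c1(*p,.091) for p in((305,252),(382,235),(405,300),(330,322))]
print("tin",np.mean(t,0),[np.linalg.norm(t[i]-t[i-1]) for i in range(4)],[ang(t[i],t[(i+1)%4]) for i in range(4)])
E
```

```text
jar [ 0.4721 -0.2187] [ 0.483  -0.2178]
drop [ 0.4295 -0.298 ] [ 0.4312 -0.2966]
tin [ 0.5119 -0.3402] [ 0.5128 -0.3409]
hs [ 0.4912 -0.279 ] [ 0.4955 -0.2826]
caddy [ 0.4717 -0.2851] [np.float64(0.18823898043467288), np.float64(0.1907521810334819), np.float64(0.18690187888884266), np.float64(0.19098823968516226)] [np.float64(-73.45823566818669), np.float64(16.718312243710482), np.float64(106.14088858781574), np.float64(-163.21251316891278)]
mat [0.554  0.0007] [np.float64(0.17812670609097564), np.float64(0.17716969946874075), np.float64(0.17814612861442172), np.float64(0.1774466643503963)] [np.float64(-72.56777178156636), np.float64(-162.42771636576794), np.float64(107.42610595947666), np.float64(17.483211285014004)]
house [0.4843 0.2982] [np.float64(0.14223382654727793), np.float64(0.17151925738183071), np.float64(0.1384739131334932), np.float64(0.1699595592679307)] [np.float64(-84.67879228317416), np.float64(-173.9780333747104), np.float64(96.57945823564096), np.float64(6.648342580541302)]
chip [0.4898 0.3141] [np.float64(0.0359550079353287), np.float64(0.03495778634509413), np.float64(0.0360467297405559), np.float64(0.03553089526567709)]
hs c3 [ 0.4957 -0.2824] [np.float64(0.03914301542085037), np.float64(0.03911555736731898), np.float64(0.03910621771177982), np.float64(0.03629551618767211)] [np.float64(105.96438799194027), np.float64(16.89009943881452), np.float64(-74.21022218616082), np.float64(-158.9761425396421)]
tin [ 0.5118 -0.3394] [np.float64(0.040083906069586235), np.float64(0.043333227042774), np.float64(0.0372345550847918), np.float64(0.04288270836009745)] [np.float64(-77.6016008132382), np.float64(-162.7748976245298), np.float64(106.15888360538413), np.float64(17.660033429041317)]
```

```bash
cat >> h.py <<'E'
cad=np.array([.4717,-.2851]);ca=np.radians(16.7);mat=np.array([.554,.0007]);ma=np.radians(17.5)
def R2(a): return np.array([[np.cos(a),-np.sin(a)],[np.sin(a),np.cos(a)]])
P=dict(drop=(.4305,-.2975,-163.3),jar=(.4735,-.2190,-73.3),tin=(.5115,-.3400,-73.3),hs=(.493,-.281,-73.7),chip=(.4903,.3140,-84.5))
for n,p,y in(("mdrop",(-.042,0),-162.5),("mjar",(.02,.052),-72.5),("mtin",(.02,-.052),-72.5)):
    P[n]=(*(mat+R2(ma)@p),y)
def go(*tg,start=None):
    "print tool-axis units (25mm / 6deg) from the current pose via the targets (x,y,z,yaw)"
    if start is None:
        from plant import get_obs
        o=get_obs();start=(*o["tool_pos"],o["orientation"][2]);print("pose",np.round(start,4),"rp",np.round(o["orientation"][:2],2),"t",round(o["clock"],2),"open",round(o["opening"],4),"F",np.round(o["force"],1))
    for t in tg:
        d=np.array(t[:3])-start[:3];a=np.radians(start[3]);b=R2(-a)@d[:2]
        turn=-((t[3]-start[3]+180)%360-180)/6
        print("to",np.round(t,4),"x %.3f y %.3f z %.3f turn %.3f"%(b[0]/.025,-b[1]/.025,-d[2]/.025,turn)," (shift axes at start yaw)");start=t
E
python3 - <<'E'
from h import *
d=P["drop"];go((d[0],d[1],.321,d[2]))
go((d[0],d[1],.211,d[2]),start=(d[0],d[1],.321,d[2]))
m=P["mdrop"];go((m[0],m[1],.321,m[2]),start=(d[0],d[1],.321,d[2]))
E
```

```text
pose [   0.2179   -0.6387    0.4038 -161.1632] rp [ 1.7991e+02 -1.0000e-02] t 0.1 open 0.0876 F [-0.4 -0.1 -0.4]
to [   0.4305   -0.2975    0.321  -163.3   ] x -12.453 y 10.170 z 3.313 turn 0.356  (shift axes at start yaw)
to [   0.4305   -0.2975    0.211  -163.3   ] x 0.000 y -0.000 z 4.400 turn -0.000  (shift axes at start yaw)
to [ 5.139e-01 -1.190e-02  3.210e-01 -1.625e+02] x -6.479 y 9.982 z -0.000 turn -0.133  (shift axes at start yaw)
```

```bash

python3 -m handwheel '[[1,-0.5,0.4,0,0,0,0],[1,-0.95,0.78,0.2,0,0,0],[1,-0.95,0.78,0.2,0,0,0],[1,-0.95,0.78,0.2,0,0,0],[1,-0.95,0.78,0.2,0,0,0]]'
python3 -m handwheel '[[1,-0.95,0.78,0.3,0,0,0],[1,-0.95,0.78,0.3,0,0,0],[1,-0.95,0.78,0.3,0,0,0],[1,-0.95,0.78,0.3,0,0,0],[1,-0.95,0.78,0.3,0,0,0]]'
python3 -m handwheel '[[1,-0.95,0.78,0.3,0,0,0],[1,-0.95,0.78,0.3,0,0,0],[1,-0.95,0.78,0.3,0,0,0],[1,-0.55,0.41,0.1,0,0,0.36],[1,0,0,0,0,0,0]]'
python3 -m handwheel '[[1,0,0,0,0,0,0],[1,0,0,0,0,0,0]]'
python3 - <<'E'
from h import *
d=P["drop"];go((d[0],d[1],.321,d[2]),(d[0],d[1],.211,d[2]))
E
```

```text
clock: 0.72
tool_pos: [0.2919, -0.5192, 0.3844]
orientation: [180.0, 0.0, -161.1]
force: [0.3, 0.2, 0.1]
opening: 0.0875
gripper_force: 0.0
clock: 1.35
tool_pos: [0.3726, -0.3885, 0.347]
orientation: [180.0, 0.0, -161.1]
force: [0.9, -0.1, -0.5]
opening: 0.0875
gripper_force: 0.0
clock: 1.98
tool_pos: [0.4307, -0.2963, 0.322]
orientation: [180.0, -0.0, -163.2]
force: [-0.2, -0.3, 0.0]
opening: 0.0873
gripper_force: 0.0
clock: 2.22
tool_pos: [0.43, -0.298, 0.3223]
orientation: [-180.0, 0.0, -163.3]
force: [0.5, -0.8, 0.0]
opening: 0.088
gripper_force: 0.0
pose [   0.43     -0.298     0.3223 -163.3361] rp [-1.7999e+02  1.0000e-02] t 2.23 open 0.088 F [ 0.5 -0.8  0. ]
to [   0.4305   -0.2975    0.321  -163.3   ] x -0.023 y 0.014 z 0.052 turn -0.006  (shift axes at start yaw)
to [   0.4305   -0.2975    0.211  -163.3   ] x 0.000 y -0.000 z 4.400 turn -0.000  (shift axes at start yaw)
```

```bash

python3 -m handwheel '[[1,-0.02,0.02,0.85,0,0,0],[1,0,0,1,0,0,0],[1,0,0,1,0,0,0],[1,0,0,1,0,0,0],[1,0,0,0.6,0,0,0]]'
python3 -m handwheel '[[1,0,0,0,0,0,0],[1,0,0,0,0,0,0],[-1,0,0,0,0,0,0],[-1,0,0,0,0,0,0],[-1,0,0,0,0,0,0]]'
python3 -m handwheel '[[-1,0,0,0,0,0,0],[-1,0,0,0,0,0,0],[-1,0,0,0,0,0,0],[-1,0,0,0,0,0,0],[-1,0,0,0,0,0,0]]'
```

```text
clock: 2.85
tool_pos: [0.4302, -0.2975, 0.2099]
orientation: [180.0, -0.1, -163.4]
force: [1.1, 0.0, 0.4]
opening: 0.0875
gripper_force: 0.0
clock: 3.48
tool_pos: [0.4308, -0.2971, 0.2113]
orientation: [-180.0, 0.0, -163.3]
force: [0.6, 0.4, 0.1]
opening: 0.0632
gripper_force: 0.0
clock: 4.1
tool_pos: [0.4307, -0.297, 0.2109]
orientation: [180.0, -0.0, -163.3]
force: [-0.1, -0.3, 0.4]
opening: 0.0376
gripper_force: 30.0
```

```bash

python3 -m handwheel '[[-1,0,0,-0.4,0,0,0],[-1,0,0,-1,0,0,0],[-1,0,0,-1,0,0,0],[-1,0,0,-1,0,0,0],[-1,0,0,-1,0,0,0]]'
python3 -m handwheel '[[-1,-0.3,0.4,0,0,0,0],[-1,-0.6,0.9,0,0,0,0],[-1,-0.6,0.95,0,0,0,0],[-1,-0.6,0.95,0,0,0,0],[-1,-0.6,0.95,0,0,0,0]]'
python3 -m handwheel '[[-1,-0.65,0.95,0,0,0,0],[-1,-0.65,0.95,0,0,0,0],[-1,-0.65,0.95,0,0,0,0],[-1,-0.65,0.95,0,0,0,0],[-1,-0.6,0.9,0,0,0,0]]'
python3 -m handwheel '[[-1,-0.4,0.75,0,0,0,0],[-1,-0.2,0.4,0,0,0,-0.13],[-1,0,0,0,0,0,0],[-1,0,0,0,0,0,0]]'
python3 - <<'E'
from h import *
d=P["mdrop"];go((d[0],d[1],.321,d[2]),(d[0],d[1],.209,d[2]))
E
```

```text
clock: 4.72
tool_pos: [0.4305, -0.297, 0.3224]
orientation: [-180.0, 0.0, -163.3]
force: [0.1, 1.5, -1.2]
opening: 0.0372
gripper_force: 30.0
clock: 5.35
tool_pos: [0.4655, -0.177, 0.3205]
orientation: [180.0, -0.0, -163.3]
force: [0.5, -0.3, -1.7]
opening: 0.0375
gripper_force: 30.0
clock: 5.98
tool_pos: [0.5084, -0.0415, 0.3204]
orientation: [180.0, -0.1, -163.3]
force: [0.5, -0.3, -0.2]
opening: 0.0376
gripper_force: 30.0
clock: 6.48
tool_pos: [0.5144, -0.0114, 0.3208]
orientation: [180.0, -0.0, -162.6]
force: [0.1, 0.1, -1.4]
opening: 0.0375
gripper_force: 30.0
pose [ 5.144000e-01 -1.140000e-02  3.208000e-01 -1.625574e+02] rp [ 1.8e+02 -3.0e-02] t 6.47 open 0.0375 F [ 0.1  0.1 -1.4]
to [ 5.139e-01 -1.190e-02  3.210e-01 -1.625e+02] x 0.023 y -0.015 z -0.009 turn -0.010  (shift axes at start yaw)
to [ 5.139e-01 -1.190e-02  2.090e-01 -1.625e+02] x 0.000 y -0.000 z 4.480 turn -0.000  (shift axes at start yaw)
```

```bash

python3 -m handwheel '[[-1,0,0,0.9,0,0,0],[-1,0,0,1,0,0,0],[-1,0,0,1,0,0,0],[-1,0,0,0.8,0,0,0],[-1,0,0,0.4,0,0,0]]'
python3 -m handwheel '[[-1,0,0,0.3,0,0,0],[-1,0,0,0.1,0,0,0],[-1,0,0,0,0,0,0],[1,0,0,0,0,0,0],[1,0,0,0,0,0,0]]'
python3 -m handwheel '[[1,0,0,0,0,0,0],[1,0,0,0,0,0,0],[1,0,0,0,0,0,0],[1,0,0,0,0,0,0],[1,0,0,0,0,0,0]]'
python3 -m handwheel '[[1,0,0,-0.4,0,0,0],[1,0,0,-1,0,0,0],[1,0,0,-1,0,0,0],[1,0,0,-1,0,0,0],[1,0,0,-1,0,0,0]]'
python3 - <<'E'
from h import *
d=P["jar"];go((d[0],d[1],.321,-162.5),(d[0],d[1],.321,d[2]))
m=P["mjar"];go((m[0],m[1],.321,m[2]),start=(d[0],d[1],.321,d[2]))
t=P["tin"];go((t[0],t[1],.321,t[2]),start=(m[0],m[1],.321,m[2]))
m=P["mtin"];go((m[0],m[1],.321,m[2]),start=(t[0],t[1],.321,t[2]))
import cv2
from plant import *
cv2.imwrite("pics/d1.png",cv2.resize(snapshot("scene")["color"][140:260,180:320,::-1],None,fx=4,fy=4))
E
```

```text
clock: 7.1
tool_pos: [0.5143, -0.0117, 0.2174]
orientation: [-180.0, -0.1, -162.6]
force: [0.1, 0.4, -0.1]
opening: 0.0374
gripper_force: 30.0
clock: 7.72
tool_pos: [0.5149, -0.0108, 0.2089]
orientation: [-180.0, 0.1, -162.5]
force: [0.7, -0.6, 0.3]
opening: 0.0521
gripper_force: 0.0
clock: 8.35
tool_pos: [0.5146, -0.011, 0.2084]
orientation: [180.0, -0.0, -162.5]
force: [-0.0, 0.3, 0.5]
opening: 0.0877
gripper_force: 0.0
clock: 8.98
tool_pos: [0.5145, -0.011, 0.32]
orientation: [180.0, 0.0, -162.5]
force: [0.4, -0.0, 0.4]
opening: 0.0877
gripper_force: 0.0
pose [ 5.145000e-01 -1.100000e-02  3.200000e-01 -1.625429e+02] rp [1.8e+02 4.0e-02] t 8.97 open 0.0877 F [ 0.4 -0.   0.4]
to [   0.4735   -0.219     0.321  -162.5   ] x 4.061 y -7.443 z -0.038 turn -0.007  (shift axes at start yaw)
to [  0.4735  -0.219    0.321  -73.3   ] x 0.000 y -0.000 z -0.000 turn -14.867  (shift axes at start yaw)
to [ 5.574e-01  5.630e-02  3.210e-01 -7.250e+01] x -9.583 y -6.380 z -0.000 turn -0.133  (shift axes at start yaw)
to [  0.5115  -0.34     0.321  -73.3   ] x 14.566 y 6.519 z -0.000 turn 0.133  (shift axes at start yaw)
to [ 5.887e-01 -4.290e-02  3.210e-01 -7.250e+01] x -10.496 y -6.373 z -0.000 turn -0.133  (shift axes at start yaw)
```

View pics/d1.png

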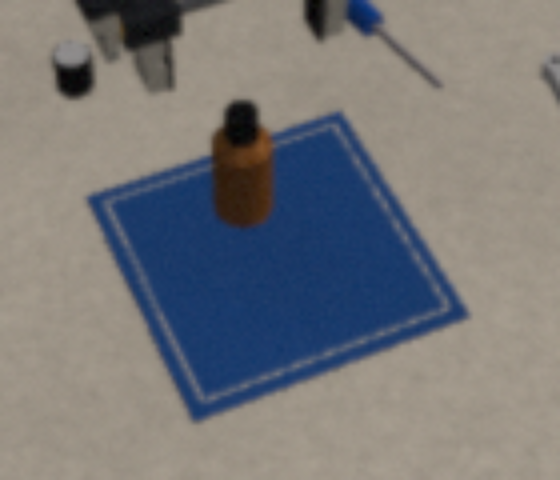

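The bottle stands upright on the mat at (243,165). Next, the jar.

```bash

python3 -m handwheel '[[1,0.25,-0.44,0,0,0,0],[1,0.5,-0.9,0,0,0,0],[1,0.5,-0.9,0,0,0,0],[1,0.5,-0.9,0,0,0,0],[1,0.5,-0.9,0,0,0,0]]'
python3 -m handwheel '[[1,0.5,-0.9,0,0,0,0],[1,0.5,-0.9,0,0,0,0],[1,0.5,-0.9,0,0,0,0],[1,0.31,-0.7,0,0,0,0],[1,0,0,0,0,0,-0.87]]'
python3 -m handwheel '[[1,0.5,0,0,0,0,-1],[1,-0.5,0,0,0,0,-1],[1,0,0,0,0,0,-1],[1,0,0,0,0,0,-1],[1,0,0,0,0,0,-1]]'
python3 -m handwheel '[[1,0,0,0,0,0,-1],[1,0,0,0,0,0,-1],[1,0,0,0,0,0,-1],[1,0,0,0,0,0,-1],[1,0,0,0,0,0,-1]]'
python3 -m handwheel '[[1,0,0,0,0,0,-1],[1,0,0,0,0,0,-1],[1,0,0,0,0,0,-1],[1,0,0,0,0,0,-1],[1,0,0,0,0,0,0]]'
python3 -m handwheel '[[1,0,0,0,0,0,0]]'
python3 - <<'E'
from h import *
d=P["jar"];go((d[0],d[1],.321,d[2]),(d[0],d[1],.211,d[2]))
E
```

```text
clock: 9.65
tool_pos: [0.4904, -0.1255, 0.3179]
orientation: [180.0, -0.1, -162.6]
force: [0.3, 0.9, 0.6]
opening: 0.088
gripper_force: 0.0
clock: 10.28
tool_pos: [0.4726, -0.2204, 0.3177]
orientation: [180.0, -0.1, -157.3]
force: [-0.5, -0.5, -0.2]
opening: 0.0875
gripper_force: 0.0
clock: 10.9
tool_pos: [0.4723, -0.2181, 0.3178]
orientation: [179.9, -0.0, -127.1]
force: [-0.8, -0.1, -0.7]
opening: 0.0878
gripper_force: 0.0
clock: 11.52
tool_pos: [0.4723, -0.2181, 0.3178]
orientation: [179.9, 0.0, -97.1]
force: [-0.3, -0.6, -0.3]
opening: 0.0876
gripper_force: 0.0
clock: 12.15
tool_pos: [0.4725, -0.218, 0.3179]
orientation: [179.9, 0.0, -73.4]
force: [-1.0, -0.6, 0.3]
opening: 0.0879
gripper_force: 0.0
clock: 12.28
tool_pos: [0.4728, -0.2179, 0.3181]
orientation: [180.0, 0.0, -73.5]
force: [-0.4, -0.3, 0.2]
opening: 0.0877
gripper_force: 0.0
pose [  0.4728  -0.2179   0.3181 -73.4676] rp [1.7996e+02 2.0000e-02] t 12.28 open 0.0877 F [-0.4 -0.3  0.2]
to [  0.4735  -0.219    0.321  -73.3   ] x 0.051 y -0.016 z -0.114 turn -0.028  (shift axes at start yaw)
to [  0.4735  -0.219    0.211  -73.3   ] x 0.000 y -0.000 z 4.400 turn -0.000  (shift axes at start yaw)
```

```bash

python3 -m handwheel '[[1,0.05,0,0.7,0,0,0],[1,0,0,1,0,0,0],[1,0,0,1,0,0,0],[1,0,0,1,0,0,0],[1,0,0,0.58,0,0,0]]'
python3 -m handwheel '[[1,0,0,0,0,0,0],[-1,0,0,0,0,0,0],[-1,0,0,0,0,0,0],[-1,0,0,0,0,0,0],[-1,0,0,0,0,0,0]]'
python3 -m handwheel '[[-1,0,0,0,0,0,0],[-1,0,0,0,0,0,0],[-1,0,0,0,0,0,0],[-1,0,0,0,0,0,0],[-1,0,0,0,0,0,0]]'
```

```text
clock: 12.9
tool_pos: [0.473, -0.2189, 0.2102]
orientation: [179.9, 0.0, -73.4]
force: [-0.8, -0.3, 0.3]
opening: 0.0876
gripper_force: 0.0
clock: 13.52
tool_pos: [0.4735, -0.2188, 0.2118]
orientation: [-180.0, -0.0, -73.3]
force: [1.2, 0.7, 0.5]
opening: 0.0538
gripper_force: 0.4
clock: 14.15
tool_pos: [0.4737, -0.2189, 0.2116]
orientation: [-180.0, -0.0, -73.3]
force: [1.1, 1.2, 4.7]
opening: 0.0514
gripper_force: 30.0
```

```bash

python3 -m handwheel '[[-1,0,0,-0.4,0,0,0],[-1,0,0,-1,0,0,0],[-1,0,0,-1,0,0,0],[-1,0,0,-1,0,0,0],[-1,0,0,-1,0,0,0]]'
python3 -m handwheel '[[-1,-0.5,-0.33,0,0,0,0],[-1,-0.9,-0.6,0,0,0,0],[-1,-0.9,-0.6,0,0,0,0],[-1,-0.9,-0.6,0,0,0,0],[-1,-0.9,-0.6,0,0,0,0]]'
python3 -m handwheel '[[-1,-0.9,-0.6,0,0,0,0],[-1,-0.9,-0.6,0,0,0,0],[-1,-0.9,-0.6,0,0,0,0],[-1,-0.9,-0.6,0,0,0,0],[-1,-0.9,-0.6,0,0,0,0]]'
python3 -m handwheel '[[-1,-0.63,-0.45,0,0,0,0],[-1,-0.35,-0.2,0,0,0,-0.13],[-1,0,0,0,0,0,0],[-1,0,0,0,0,0,0]]'
python3 - <<'E'
from h import *
d=P["mjar"];go((d[0],d[1],.321,d[2]),(d[0],d[1],.209,d[2]))
E
```

```text
clock: 14.78
tool_pos: [0.4729, -0.2188, 0.3223]
orientation: [180.0, 0.0, -73.3]
force: [1.1, 0.4, -1.4]
opening: 0.0515
gripper_force: 30.0
clock: 15.4
tool_pos: [0.509, -0.0997, 0.3204]
orientation: [179.9, 0.0, -73.3]
force: [0.5, -0.2, -2.0]
opening: 0.0512
gripper_force: 30.0
clock: 16.02
tool_pos: [0.5485, 0.0295, 0.3203]
orientation: [179.9, 0.0, -73.3]
force: [0.3, -0.5, -0.9]
opening: 0.0513
gripper_force: 30.0
clock: 16.52
tool_pos: [0.5572, 0.0558, 0.3213]
orientation: [180.0, 0.0, -72.6]
force: [-0.4, -0.2, -1.4]
opening: 0.051
gripper_force: 30.0
pose [ 5.57200e-01  5.58000e-02  3.21300e-01 -7.25715e+01] rp [179.98   0.  ] t 16.52 open 0.051 F [-0.4 -0.2 -1.4]
to [ 5.574e-01  5.630e-02  3.210e-01 -7.250e+01] x -0.016 y -0.016 z 0.012 turn -0.012  (shift axes at start yaw)
to [ 5.574e-01  5.630e-02  2.090e-01 -7.250e+01] x 0.000 y -0.000 z 4.480 turn -0.000  (shift axes at start yaw)
```

```bash

python3 -m handwheel '[[-1,0,0,0.9,0,0,0],[-1,0,0,1,0,0,0],[-1,0,0,1,0,0,0],[-1,0,0,0.8,0,0,0],[-1,0,0,0.4,0,0,0]]'
python3 -m handwheel '[[-1,0,0,0.3,0,0,0],[-1,0,0,0.1,0,0,0],[-1,0,0,0,0,0,0],[1,0,0,0,0,0,0],[1,0,0,0,0,0,0]]'
python3 -m handwheel '[[1,0,0,0,0,0,0],[1,0,0,0,0,0,0],[1,0,0,0,0,0,0],[1,0,0,0,0,0,0],[1,0,0,0,0,0,0]]'
python3 -m handwheel '[[1,0,0,-0.4,0,0,0],[1,0,0,-1,0,0,0],[1,0,0,-1,0,0,0],[1,0,0,-1,0,0,0],[1,0,0,-1,0,0,0]]'
python3 -m handwheel '[[1,0.57,0.22,0,0,0,0],[1,0.9,0.4,0,0,0,0],[1,0.9,0.4,0,0,0,0],[1,0.9,0.4,0,0,0,0],[1,0.9,0.4,0,0,0,0]]'
python3 -m handwheel '[[1,0.9,0.4,0,0,0,0],[1,0.9,0.4,0,0,0,0],[1,0.9,0.4,0,0,0,0],[1,0.9,0.4,0,0,0,0],[1,0.9,0.4,0,0,0,0]]'
python3 -m handwheel '[[1,0.9,0.4,0,0,0,0],[1,0.9,0.4,0,0,0,0],[1,0.9,0.4,0,0,0,0],[1,0.9,0.4,0,0,0,0],[1,0.9,0.4,0,0,0,0]]'
python3 -m handwheel '[[1,0.9,0.4,0,0,0,0],[1,0.5,0.3,0,0,0,0],[1,0,0,0,0,0,0.13],[1,0,0,0,0,0,0],[1,0,0,0,0,0,0]]'
python3 - <<'E'
from h import *
d=P["tin"];go((d[0],d[1],.321,d[2]),(d[0],d[1],.211,d[2]))
import cv2
from plant import *
cv2.imwrite("pics/d2.png",cv2.resize(snapshot("scene")["color"][120:250,60:320,::-1],None,fx=3,fy=3,interpolation=cv2.INTER_CUBIC))
E
```

```text
clock: 17.15
tool_pos: [0.5571, 0.0555, 0.218]
orientation: [179.9, -0.0, -72.6]
force: [-0.4, 0.7, -0.3]
opening: 0.0512
gripper_force: 30.0
clock: 17.77
tool_pos: [0.5577, 0.0565, 0.2094]
orientation: [-179.9, 0.0, -72.5]
force: [-1.0, 0.5, 0.2]
opening: 0.066
gripper_force: 0.0
clock: 18.4
tool_pos: [0.5575, 0.0563, 0.2089]
orientation: [-180.0, -0.0, -72.5]
force: [-0.7, 0.2, 0.7]
opening: 0.0873
gripper_force: 0.0
clock: 19.02
tool_pos: [0.5574, 0.0563, 0.3206]
orientation: [-180.0, 0.0, -72.5]
force: [0.3, -0.4, -0.1]
opening: 0.088
gripper_force: 0.0
clock: 19.65
tool_pos: [0.5448, -0.058, 0.3187]
orientation: [180.0, 0.0, -72.6]
force: [0.4, -0.5, 0.2]
opening: 0.0877
gripper_force: 0.0
clock: 20.27
tool_pos: [0.5308, -0.1803, 0.3187]
orientation: [180.0, 0.0, -72.6]
force: [0.3, 0.2, 0.1]
opening: 0.0877
gripper_force: 0.0
clock: 20.9
tool_pos: [0.5168, -0.3025, 0.3186]
orientation: [180.0, 0.0, -72.6]
force: [0.9, -0.2, 0.1]
opening: 0.0874
gripper_force: 0.0
clock: 21.52
tool_pos: [0.5114, -0.3394, 0.319]
orientation: [-180.0, 0.0, -73.3]
force: [1.2, -0.0, 0.2]
opening: 0.0878
gripper_force: 0.0
pose [  0.5114  -0.3394   0.319  -73.277 ] rp [-179.99    0.  ] t 21.52 open 0.0878 F [ 1.2 -0.   0.2]
to [  0.5115  -0.34     0.321  -73.3   ] x 0.023 y 0.002 z -0.080 turn 0.004  (shift axes at start yaw)
to [  0.5115  -0.34     0.211  -73.3   ] x 0.000 y -0.000 z 4.400 turn -0.000  (shift axes at start yaw)
```

View pics/d2.png

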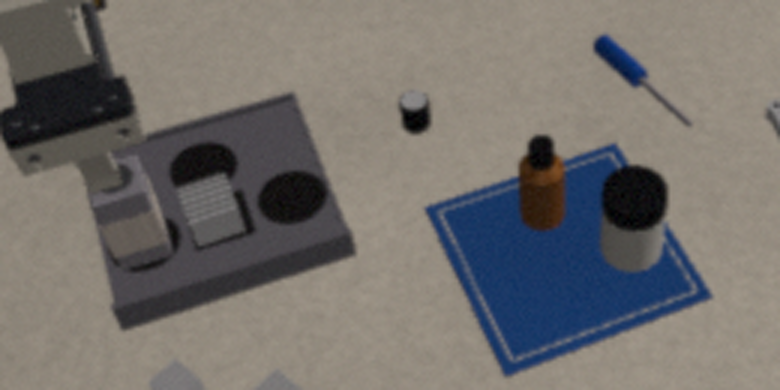

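The bottle at (541,185) and the jar at (633,215) both stand upright on the mat. Next, the tin.

```bash

python3 -m handwheel '[[1,0.02,0,0.72,0,0,0],[1,0,0,1,0,0,0],[1,0,0,1,0,0,0],[1,0,0,1,0,0,0],[1,0,0,0.6,0,0,0]]'
python3 -m handwheel '[[1,0,0,0,0,0,0],[-1,0,0,0,0,0,0],[-1,0,0,0,0,0,0],[-1,0,0,0,0,0,0],[-1,0,0,0,0,0,0]]'
python3 -m handwheel '[[-1,0,0,0,0,0,0],[-1,0,0,0,0,0,0],[-1,0,0,0,0,0,0],[-1,0,0,0,0,0,0],[-1,0,0,0,0,0,0]]'
python3 -m handwheel '[[-1,0,0,-0.4,0,0,0],[-1,0,0,-1,0,0,0],[-1,0,0,-1,0,0,0],[-1,0,0,-1,0,0,0],[-1,0,0,-1,0,0,0]]'
```

```text
clock: 22.2
tool_pos: [0.5113, -0.34, 0.2098]
orientation: [179.9, 0.0, -73.3]
force: [-0.2, -1.0, -0.1]
opening: 0.0878
gripper_force: 0.0
clock: 22.82
tool_pos: [0.5115, -0.3405, 0.2113]
orientation: [-180.0, -0.0, -73.3]
force: [0.0, -0.3, -0.2]
opening: 0.0529
gripper_force: 0.0
clock: 23.45
tool_pos: [0.5115, -0.3405, 0.211]
orientation: [-180.0, -0.0, -73.3]
force: [-0.3, 0.8, 2.5]
opening: 0.0418
gripper_force: 29.9
clock: 24.08
tool_pos: [0.5111, -0.3404, 0.322]
orientation: [180.0, 0.0, -73.3]
force: [0.0, 0.1, -1.4]
opening: 0.0417
gripper_force: 29.9
```

Gripped squarely (41.8 mm). Now to the mat: x -10.5, y -6.37.

```bash

python3 -m handwheel '[[-1,-0.5,-0.3,0,0,0,0],[-1,-0.9,-0.55,0,0,0,0],[-1,-0.9,-0.55,0,0,0,0],[-1,-0.9,-0.55,0,0,0,0],[-1,-0.9,-0.55,0,0,0,0]]'
python3 -m handwheel '[[-1,-0.9,-0.55,0,0,0,0],[-1,-0.9,-0.55,0,0,0,0],[-1,-0.9,-0.55,0,0,0,0],[-1,-0.9,-0.55,0,0,0,0],[-1,-0.9,-0.55,0,0,0,0]]'
python3 -m handwheel '[[-1,-0.9,-0.55,0,0,0,0],[-1,-0.65,-0.4,0,0,0,0],[-1,-0.35,-0.17,0,0,0,-0.13],[-1,0,0,0,0,0,0],[-1,0,0,0,0,0,0]]'
python3 - <<'E'
from h import *
d=P["mtin"];go((d[0],d[1],.321,d[2]),(d[0],d[1],.209,d[2]))
E
```

```text
clock: 24.7
tool_pos: [0.5416, -0.2229, 0.32]
orientation: [179.9, 0.1, -73.3]
force: [0.3, -0.3, -2.8]
opening: 0.0416
gripper_force: 29.9
clock: 25.32
tool_pos: [0.575, -0.0955, 0.3199]
orientation: [179.9, 0.0, -73.3]
force: [0.2, 0.5, -1.8]
opening: 0.042
gripper_force: 29.9
clock: 25.95
tool_pos: [0.5884, -0.0439, 0.3208]
orientation: [180.0, -0.0, -72.6]
force: [-0.4, -0.2, -1.6]
opening: 0.0424
gripper_force: 29.9
pose [ 5.88400e-01 -4.39000e-02  3.20800e-01 -7.25671e+01] rp [179.98  -0.  ] t 25.95 open 0.0424 F [-0.4 -0.2 -1.6]
to [ 5.887e-01 -4.290e-02  3.210e-01 -7.250e+01] x -0.033 y -0.024 z -0.006 turn -0.011  (shift axes at start yaw)
to [ 5.887e-01 -4.290e-02  2.090e-01 -7.250e+01] x 0.000 y -0.000 z 4.480 turn -0.000  (shift axes at start yaw)
```

```bash

python3 -m handwheel '[[-1,0,0,0.9,0,0,0],[-1,0,0,1,0,0,0],[-1,0,0,1,0,0,0],[-1,0,0,0.8,0,0,0],[-1,0,0,0.4,0,0,0]]'
python3 -m handwheel '[[-1,0,0,0.3,0,0,0],[-1,0,0,0.1,0,0,0],[-1,0,0,0,0,0,0],[1,0,0,0,0,0,0],[1,0,0,0,0,0,0]]'
python3 -m handwheel '[[1,0,0,0,0,0,0],[1,0,0,0,0,0,0],[1,0,0,0,0,0,0],[1,0,0,0,0,0,0],[1,0,0,0,0,0,0]]'
python3 -m handwheel '[[1,0,0,-0.4,0,0,0],[1,0,0,-1,0,0,0],[1,0,0,-1,0,0,0],[1,0,0,-1,0,0,0],[1,0,0,-1,0,0,0]]'
python3 - <<'E'
from h import *
h=P["hs"];go((h[0],h[1],.321,h[2]),(h[0],h[1],.19,h[2]));c=P["chip"]
go((c[0],c[1],.26,c[2]),start=(h[0],h[1],.26,h[2]))
import cv2
from plant import *
k=cv2.INTER_CUBIC
a=cv2.resize(snapshot("top")["color"][190:250,310:380,::-1],(560,480),interpolation=k);s=snapshot("scene")["color"]
cv2.imwrite("pics/e1.png",a)
cv2.imwrite("pics/e2.png",cv2.resize(s[120:250,60:320,::-1],None,fx=3,fy=3,interpolation=k))
E
```

```text
clock: 26.58
tool_pos: [0.5882, -0.0442, 0.2174]
orientation: [179.9, 0.0, -72.6]
force: [-0.7, -0.9, -2.1]
opening: 0.0422
gripper_force: 29.9
clock: 27.2
tool_pos: [0.5889, -0.0432, 0.2091]
orientation: [-179.9, -0.0, -72.5]
force: [-0.1, 0.5, -0.6]
opening: 0.0569
gripper_force: 0.0
clock: 27.82
tool_pos: [0.5886, -0.0433, 0.2084]
orientation: [-180.0, 0.0, -72.5]
force: [-0.1, -0.6, 0.3]
opening: 0.088
gripper_force: 0.0
clock: 28.45
tool_pos: [0.5885, -0.0434, 0.3201]
orientation: [-180.0, -0.0, -72.5]
force: [0.8, -0.3, -0.0]
opening: 0.0875
gripper_force: 0.0
pose [ 5.88500e-01 -4.34000e-02  3.20100e-01 -7.25368e+01] rp [-1.7996e+02 -1.0000e-02] t 28.45 open 0.0875 F [ 0.8 -0.3 -0. ]
to [  0.493  -0.281   0.321 -73.7  ] x 7.920 y 6.498 z -0.037 turn 0.194  (shift axes at start yaw)
to [  0.493  -0.281   0.19  -73.7  ] x 0.000 y -0.000 z 5.240 turn -0.000  (shift axes at start yaw)
to [  0.4903   0.314    0.26   -84.5   ] x -22.874 y -6.576 z -0.000 turn 1.800  (shift axes at start yaw)
```

View pics/e1.png

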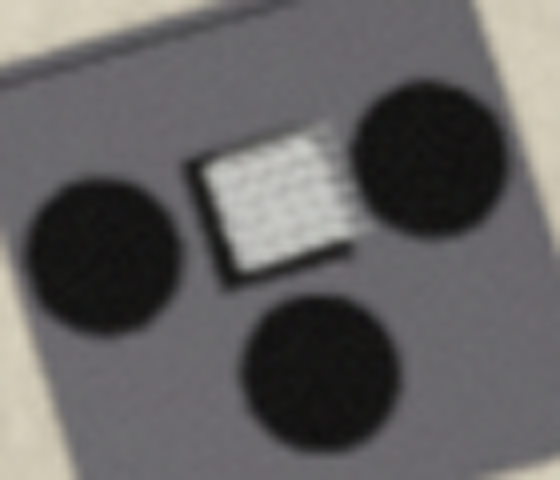

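View pics/e2.png

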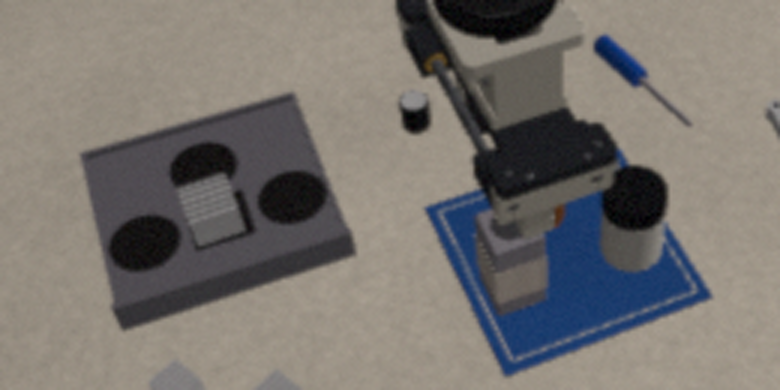

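Top view e1: the heat sink's top corners are at about (205,168), (325,130), (355,228) and (240,272). e2 shows all three vessels standing on the mat. I'll refine the heat sink position.

```bash

python3 - <<'E'
from h import *
np.set_printoptions(precision=4,suppress=True)
e=lambda u,v,z:crop("top",310,190,8,u,v,z)
k=[e(*p,.038) for p in((205,168),(325,130),(355,228),(240,272))]
print(np.mean(k,0),[np.linalg.norm(k[i]-k[i-1]) for i in range(4)],[np.degrees(np.arctan2(*(k[(i+1)%4]-k[i])[::-1])) for i in range(4)])
for p in((102,255),(322,373),(430,160)):print(e(*p,.006))
E
```

```text
[ 0.4915 -0.2794] [np.float64(0.038407095685472376), np.float64(0.04490142349577271), np.float64(0.035976568667980095), np.float64(0.04381438222922773)] [np.float64(-72.5598751530028), np.float64(-164.81469851178025), np.float64(110.65547718883995), np.float64(17.053081926734915)]
[ 0.4748 -0.221 ]
[ 0.4323 -0.2989]
[ 0.5091 -0.3406]
```

```bash

python3 -m handwheel '[[1,0.5,0.35,0,0,0,0],[1,0.85,0.7,0,0,0,0],[1,0.85,0.7,0,0,0,0],[1,0.85,0.7,0,0,0,0],[1,0.85,0.7,0,0,0,0]]'
python3 -m handwheel '[[1,0.85,0.7,0,0,0,0],[1,0.85,0.7,0,0,0,0],[1,0.85,0.7,0,0,0,0],[1,0.85,0.7,0,0,0,0],[1,0.62,0.55,0,0,0,0.19]]'
python3 -m handwheel '[[1,0,0,0.5,0,0,0],[1,0,0,0.5,0,0,0],[1,0,0,0,0,0,0],[1,0,0,0,0,0,0]]'
```

```text
clock: 29.18
tool_pos: [0.5416, -0.1614, 0.3177]
orientation: [179.9, 0.0, -72.6]
force: [-0.8, -0.6, 0.4]
opening: 0.0875
gripper_force: 0.0
clock: 29.8
tool_pos: [0.4919, -0.2823, 0.3178]
orientation: [179.9, 0.0, -73.8]
force: [-0.1, 0.2, -0.7]
opening: 0.0878
gripper_force: 0.0
clock: 30.3
tool_pos: [0.4934, -0.2805, 0.2933]
orientation: [180.0, 0.0, -73.6]
force: [0.5, 0.1, 0.6]
opening: 0.0877
gripper_force: 0.0
```

```bash

python3 -m handwheel '[[1,0,0,0.8,0,0,0],[1,0,0,1,0,0,0],[1,0,0,1,0,0,0],[1,0,0,0.8,0,0,0],[1,0,0,0.5,0,0,0]]'
python3 -m handwheel '[[1,0,0,0,0,0,0],[1,0,0,0,0,0,0],[-1,0,0,0,0,0,0],[-1,0,0,0,0,0,0],[-1,0,0,0,0,0,0]]'
python3 -m handwheel '[[-1,0,0,0,0,0,0],[-1,0,0,0,0,0,0],[-1,0,0,0,0,0,0],[-1,0,0,0,0,0,0],[-1,0,0,0,0,0,0]]'
python3 -m handwheel '[[-1,0,0,-0.5,0,0,0],[-1,0,0,-1,0,0,0],[-1,0,0,-1,0,0,0],[-1,0,0,-1,0,0,0],[-1,0,0,-1,0,0,0]]'
python3 -m handwheel '[[-1,0,0,-0.4,0,0,0],[-1,0,0,0,0,0,0]]'
python3 - <<'E'
from h import *
c=P["chip"];go((c[0],c[1],.315,c[2]))
E
```

```text
clock: 30.92
tool_pos: [0.4933, -0.2807, 0.1903]
orientation: [180.0, 0.0, -73.6]
force: [-0.6, 0.2, -0.3]
opening: 0.0876
gripper_force: 0.0
clock: 31.55
tool_pos: [0.4931, -0.281, 0.1912]
orientation: [-180.0, -0.0, -73.7]
force: [0.6, -0.3, -0.6]
opening: 0.0633
gripper_force: 0.0
clock: 32.17
tool_pos: [0.493, -0.281, 0.1909]
orientation: [180.0, -0.0, -73.7]
force: [-0.3, -0.5, 0.6]
opening: 0.0399
gripper_force: 29.7
clock: 32.8
tool_pos: [0.4928, -0.281, 0.3051]
orientation: [-180.0, -0.0, -73.7]
force: [0.2, 0.2, -1.1]
opening: 0.0398
gripper_force: 29.7
clock: 33.05
tool_pos: [0.493, -0.2809, 0.3141]
orientation: [-179.9, -0.0, -73.7]
force: [0.4, 0.8, -1.0]
opening: 0.0399
gripper_force: 29.7
pose [  0.493   -0.2809   0.3141 -73.684 ] rp [-1.7992e+02 -3.0000e-02] t 33.05 open 0.0399 F [ 0.4  0.8 -1. ]
to [  0.4903   0.314    0.315  -84.5   ] x -22.870 y -6.582 z -0.038 turn 1.803  (shift axes at start yaw)
```

```bash

python3 -m handwheel '[[-1,-0.5,-0.15,0,0,0,0],[-1,-0.95,-0.27,0,0,0,0],[-1,-0.95,-0.27,0,0,0,0],[-1,-0.95,-0.27,0,0,0,0],[-1,-0.95,-0.27,0,0,0,0]]'
python3 -m handwheel '[[-1,-0.95,-0.27,0,0,0,0],[-1,-0.95,-0.27,0,0,0,0],[-1,-0.95,-0.27,0,0,0,0],[-1,-0.95,-0.27,0,0,0,0],[-1,-0.95,-0.27,0,0,0,0]]'
python3 -m handwheel '[[-1,-0.95,-0.27,0,0,0,0],[-1,-0.95,-0.27,0,0,0,0],[-1,-0.95,-0.27,0,0,0,0],[-1,-0.95,-0.27,0,0,0,0],[-1,-0.95,-0.27,0,0,0,0]]'
python3 -m handwheel '[[-1,-0.95,-0.27,0,0,0,0],[-1,-0.95,-0.27,0,0,0,0],[-1,-0.95,-0.27,0,0,0,0],[-1,-0.95,-0.27,0,0,0,0],[-1,-0.95,-0.27,0,0,0,0]]'
python3 -m handwheel '[[-1,-0.95,-0.27,0,0,0,0],[-1,-0.95,-0.27,0,0,0,0],[-1,-0.95,-0.27,0,0,0,0],[-1,-0.95,-0.27,0,0,0,0],[-1,-0.5,-0.2,0,0,0,0]]'
python3 -m handwheel '[[-1,0,0,0,0,0,0.9],[-1,0,0,0,0,0,0.9],[-1,0,0,0,0,0,0],[-1,0,0,0,0,0,0]]'
python3 - <<'E'
from h import *
c=P["chip"];go((c[0],c[1],.315,c[2]),(c[0],c[1],.2,c[2]))
E
```

```text
clock: 33.67
tool_pos: [0.4918, -0.1678, 0.3122]
orientation: [179.9, 0.0, -73.7]
force: [0.2, 0.0, -1.5]
opening: 0.0403
gripper_force: 29.7
clock: 34.3
tool_pos: [0.4907, -0.0445, 0.3124]
orientation: [179.9, 0.0, -73.7]
force: [1.0, -0.6, -2.1]
opening: 0.04
gripper_force: 29.7
clock: 34.92
tool_pos: [0.4897, 0.0788, 0.3124]
orientation: [179.9, -0.0, -73.7]
force: [0.5, 0.1, -0.4]
opening: 0.0399
gripper_force: 29.7
clock: 35.55
tool_pos: [0.4886, 0.2022, 0.3123]
orientation: [179.9, -0.0, -73.7]
force: [0.0, -0.4, -0.5]
opening: 0.0403
gripper_force: 29.7
clock: 36.17
tool_pos: [0.4899, 0.3151, 0.3133]
orientation: [180.0, -0.0, -73.6]
force: [0.0, -0.6, -0.3]
opening: 0.0402
gripper_force: 29.7
clock: 36.67
tool_pos: [0.49, 0.3133, 0.3134]
orientation: [180.0, -0.0, -84.4]
force: [-0.7, 0.5, -0.2]
opening: 0.0399
gripper_force: 29.7
pose [  0.49     0.3133   0.3134 -84.3795] rp [180.  -0.] t 36.67 open 0.0399 F [-0.7  0.5 -0.2]
to [  0.4903   0.314    0.315  -84.5   ] x -0.026 y -0.016 z -0.064 turn 0.020  (shift axes at start yaw)
to [  0.4903   0.314    0.2    -84.5   ] x 0.000 y -0.000 z 4.600 turn -0.000  (shift axes at start yaw)
```

```bash

python3 -m handwheel '[[-1,-0.03,-0.02,0.7,0,0,0],[-1,0,0,1,0,0,0],[-1,0,0,1,0,0,0],[-1,0,0,0.8,0,0,0],[-1,0,0,0.4,0,0,0]]'
python3 -m handwheel '[[-1,0,0,0.3,0,0,0],[-1,0,0,0.2,0,0,0],[-1,0,0,0.15,0,0,0],[-1,0,0,0,0,0,0],[-1,0,0,0,0,0,0]]'
```

```text
clock: 37.3
tool_pos: [0.4902, 0.3139, 0.2149]
orientation: [179.9, -0.1, -84.4]
force: [-0.2, 0.2, 0.5]
opening: 0.0401
gripper_force: 29.7
clock: 37.92
tool_pos: [0.4904, 0.3142, 0.2]
orientation: [-180.0, 0.0, -84.5]
force: [-0.4, 0.7, -0.2]
opening: 0.0398
gripper_force: 29.7
```

```bash

python3 -m handwheel '[[-1,0,0,0.05,0,0,0],[-1,0,0,0,0,0,0],[1,0,0,0,0,0,0],[1,0,0,0,0,0,0],[1,0,0,0,0,0,0]]'
python3 -m handwheel '[[1,0,0,0,0,0,0],[1,0,0,0,0,0,0],[1,0,0,0,0,0,0],[1,0,0,0,0,0,0]]'
python3 -m handwheel '[[1,0,0,-0.5,0,0,0],[1,0,0,-1,0,0,0],[1,0,0,-1,0,0,0],[1,0,0,-1,0,0,0],[1,0,0,-1,0,0,0]]'
python3 -m handwheel '[[1,0.95,0.3,-0.4,0,0,0],[1,0.95,0.3,0,0,0,0],[1,0.95,0.3,0,0,0,0],[1,0.95,0.3,0,0,0,0],[1,0.95,0.3,0,0,0,0]]'
python3 - <<'E'
from h import *
c=P["mjar"];go((c[0],c[1],.321,c[2]),(c[0],c[1],.209,c[2]))
import cv2
from plant import *
k=cv2.INTER_CUBIC
a=cv2.resize(snapshot("top")["color"][180:260,95:185,::-1],None,fx=4,fy=4,interpolation=k);s=snapshot("scene")["color"][130:210,310:410,::-1]
s=cv2.resize(s,None,fx=4,fy=4,interpolation=k)
cv2.imwrite("pics/f1.png",np.hstack([a,s]))
E
```

```text
clock: 38.55
tool_pos: [0.4903, 0.3141, 0.1983]
orientation: [180.0, -0.0, -84.5]
force: [-0.3, 0.1, 0.5]
opening: 0.0643
gripper_force: 0.0
clock: 39.05
tool_pos: [0.4903, 0.3141, 0.1984]
orientation: [180.0, -0.0, -84.5]
force: [0.7, 0.1, 0.0]
opening: 0.0874
gripper_force: 0.0
clock: 39.67
tool_pos: [0.4903, 0.3141, 0.3128]
orientation: [-180.0, 0.0, -84.5]
force: [0.2, 1.3, -0.0]
opening: 0.0877
gripper_force: 0.0
clock: 40.3
tool_pos: [0.4639, 0.1904, 0.3205]
orientation: [180.0, -0.0, -84.5]
force: [-0.5, -0.5, -0.8]
opening: 0.0878
gripper_force: 0.0
pose [  0.4639   0.1904   0.3205 -84.5   ] rp [ 1.7996e+02 -3.0000e-02] t 40.3 open 0.0878 F [-0.5 -0.5 -0.8]
to [ 5.574e-01  5.630e-02  3.210e-01 -7.250e+01] x 5.698 y -3.209 z -0.019 turn -2.000  (shift axes at start yaw)
to [ 5.574e-01  5.630e-02  2.090e-01 -7.250e+01] x 0.000 y -0.000 z 4.480 turn -0.000  (shift axes at start yaw)
```

View pics/f1.png

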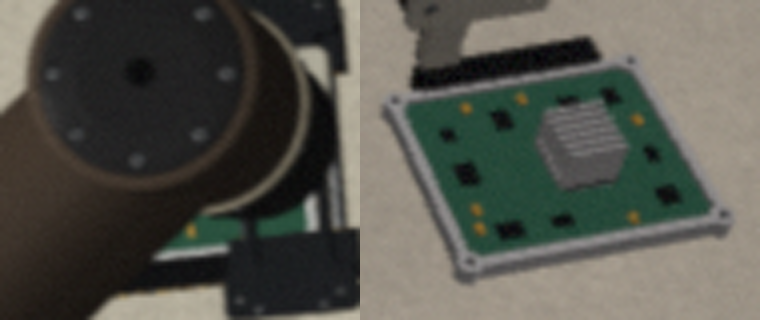

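The scene view shows the heat sink flat on the chip, fins along the long side, with its top corners at about (540,118), (605,98), (628,140) and (565,157). I'll check how well it's centred, and move on to the jar.

```bash

python3 - <<'E'
from h import *
e=lambda u,v,z:crop("scene",310,130,4,u-360,v,z)
k=[e(*p,.046) for p in((540,118),(605,98),(628,140),(565,157))]
print(np.mean(k,0),[np.linalg.norm(k[i]-k[i-1]).round(4) for i in range(4)],[np.degrees(np.arctan2(*(k[(i+1)%4]-k[i])[::-1])).round(1) for i in range(4)])
b=[e(*p,.014) for p in((393,100),(630,60),(724,215),(469,262))]
print(np.mean(b,0),np.mean(b,0)+[.0065,.0157])
E
python3 -m handwheel '[[1,0.5,-0.3,0,0,0,0],[1,0.9,-0.5,0,0,0,0],[1,0.9,-0.5,0,0,0,0],[1,0.9,-0.5,0,0,0,0],[1,0.9,-0.5,0,0,0,0]]'
python3 -m handwheel '[[1,0.9,-0.5,0,0,0,0],[1,0.7,-0.41,0,0,0,0],[1,0,0,0,0,0,-1],[1,0,0,0,0,0,-1],[1,0,0,0,0,0,0]]'
python3 -m handwheel '[[1,0,0,0,0,0,0]]'
python3 - <<'E'
from h import *
c=P["mjar"];go((c[0],c[1],.321,c[2]),(c[0],c[1],.209,c[2]))
E
```

```text
[0.49065816 0.31067313] [np.float64(0.0347), np.float64(0.0483), np.float64(0.0372), np.float64(0.0447)] [np.float64(104.8), np.float64(4.9), np.float64(-77.9), np.float64(-169.8)]
[0.48448411 0.29950892] [0.49098411 0.31520892]
clock: 41.02
tool_pos: [0.5325, 0.0948, 0.3207]
orientation: [180.0, -0.0, -84.5]
force: [0.4, 0.6, 0.5]
opening: 0.0876
gripper_force: 0.0
clock: 41.65
tool_pos: [0.5585, 0.0578, 0.3206]
orientation: [180.0, -0.0, -72.5]
force: [-0.1, 0.1, -0.3]
opening: 0.0877
gripper_force: 0.0
clock: 41.78
tool_pos: [0.5582, 0.0581, 0.3208]
orientation: [180.0, -0.0, -72.6]
force: [-0.5, 1.0, -0.1]
opening: 0.0876
gripper_force: 0.0
pose [ 5.58200e-01  5.81000e-02  3.20800e-01 -7.26076e+01] rp [179.99  -0.  ] t 41.77 open 0.0876 F [-0.5  1.  -0.1]
to [ 5.574e-01  5.630e-02  3.210e-01 -7.250e+01] x 0.057 y 0.051 z -0.010 turn -0.018  (shift axes at start yaw)
to [ 5.574e-01  5.630e-02  2.090e-01 -7.250e+01] x 0.000 y -0.000 z 4.480 turn -0.000  (shift axes at start yaw)
```

```bash

python3 -m handwheel '[[1,0.06,0.05,0.8,0,0,0],[1,0,0,1,0,0,0],[1,0,0,1,0,0,0],[1,0,0,1,0,0,0],[1,0,0,0.68,0,0,0]]'
python3 -m handwheel '[[1,0,0,0,0,0,0],[-1,0,0,0,0,0,0],[-1,0,0,0,0,0,0],[-1,0,0,0,0,0,0],[-1,0,0,0,0,0,0]]'
python3 -m handwheel '[[-1,0,0,0,0,0,0],[-1,0,0,0,0,0,0],[-1,0,0,0,0,0,0],[-1,0,0,0,0,0,0]]'
python3 -m handwheel '[[-1,0,0,-0.5,0,0,0],[-1,0,0,-1,0,0,0],[-1,0,0,-1,0,0,0],[-1,0,0,-1,0,0,0],[-1,0,0,-1,0,0,0]]'
python3 - <<'E'
from h import *
go((.4737,-.2189,.321,-73.3))
E
```

```text
clock: 42.4
tool_pos: [0.5571, 0.0564, 0.2077]
orientation: [179.9, -0.0, -72.6]
force: [0.1, 0.0, 0.1]
opening: 0.0875
gripper_force: 0.0
clock: 43.02
tool_pos: [0.5574, 0.0565, 0.2093]
orientation: [-180.0, 0.0, -72.5]
force: [0.8, 0.4, -0.3]
opening: 0.0531
gripper_force: 0.3
clock: 43.52
tool_pos: [0.5575, 0.0565, 0.2092]
orientation: [-180.0, -0.0, -72.5]
force: [0.8, 0.7, 5.8]
opening: 0.0511
gripper_force: 30.0
clock: 44.15
tool_pos: [0.5568, 0.0562, 0.3225]
orientation: [180.0, 0.0, -72.5]
force: [-0.0, 0.1, -1.0]
opening: 0.0515
gripper_force: 30.0
pose [ 5.56800e-01  5.62000e-02  3.22500e-01 -7.24943e+01] rp [1.7996e+02 1.0000e-02] t 44.15 open 0.0515 F [-0.   0.1 -1. ]
to [  0.4737  -0.2189   0.321  -73.3   ] x 9.495 y 6.481 z 0.060 turn 0.134  (shift axes at start yaw)
```

```bash

python3 -m handwheel '[[-1,0.5,0.35,0,0,0,0],[-1,0.9,0.6,0,0,0,0],[-1,0.9,0.6,0,0,0,0],[-1,0.9,0.6,0,0,0,0],[-1,0.9,0.6,0,0,0,0]]'
python3 -m handwheel '[[-1,0.9,0.6,0,0,0,0],[-1,0.9,0.6,0,0,0,0],[-1,0.9,0.6,0,0,0,0],[-1,0.9,0.6,0,0,0,0],[-1,0.9,0.6,0,0,0,0]]'
python3 -m handwheel '[[-1,0.6,0.43,0,0,0,0],[-1,0.3,0.3,0,0,0,0.13],[-1,0,0,0,0,0,0],[-1,0,0,0,0,0,0]]'
python3 - <<'E'
from h import *
go((.4737,-.2189,.321,-73.3),(.4737,-.2189,.212,-73.3))
E
```

```text
clock: 44.78
tool_pos: [0.5213, -0.0633, 0.3206]
orientation: [179.9, 0.0, -72.5]
force: [-0.5, 0.7, -1.0]
opening: 0.051
gripper_force: 30.0
clock: 45.4
tool_pos: [0.4836, -0.193, 0.3207]
orientation: [179.9, 0.1, -72.5]
force: [1.6, 0.1, -2.0]
opening: 0.0514
gripper_force: 30.0
clock: 45.9
tool_pos: [0.4744, -0.2185, 0.3214]
orientation: [-180.0, 0.0, -73.2]
force: [0.4, 0.6, -0.8]
opening: 0.0514
gripper_force: 30.0
pose [  0.4744  -0.2185   0.3214 -73.2449] rp [-179.99    0.  ] t 45.9 open 0.0514 F [ 0.4  0.6 -0.8]
to [  0.4737  -0.2189   0.321  -73.3   ] x 0.009 y 0.033 z 0.017 turn 0.009  (shift axes at start yaw)
to [  0.4737  -0.2189   0.212  -73.3   ] x 0.000 y -0.000 z 4.360 turn -0.000  (shift axes at start yaw)
```

```bash

python3 -m handwheel '[[-1,0,0.03,0.9,0,0,0],[-1,0,0,1,0,0,0],[-1,0,0,1,0,0,0],[-1,0,0,0.8,0,0,0],[-1,0,0,0.3,0,0,0]]'
python3 -m handwheel '[[-1,0,0,0.28,0,0,0],[-1,0,0,0.1,0,0,0],[-1,0,0,0,0,0,0],[1,0,0,0,0,0,0],[1,0,0,0,0,0,0]]'
python3 -m handwheel '[[1,0,0,0,0,0,0],[1,0,0,0,0,0,0],[1,0,0,0,0,0,0],[1,0,0,0,0,0,0],[1,0,0,0,0,0,0]]'
python3 -m handwheel '[[1,0,0,-0.4,0,0,0],[1,0,0,-1,0,0,0],[1,0,0,-1,0,0,0],[1,0,0,-1,0,0,0],[1,0,0,-1,0,0,0]]'
python3 - <<'E'
from h import *
go((.5887,-.0432,.321,-72.5),(.5115,-.3405,.321,-73.3))
E
```

```text
clock: 46.52
tool_pos: [0.4736, -0.2184, 0.2204]
orientation: [179.9, 0.0, -73.2]
force: [1.1, -0.4, -0.5]
opening: 0.0512
gripper_force: 30.0
clock: 47.15
tool_pos: [0.4737, -0.2191, 0.2123]
orientation: [-180.0, -0.0, -73.3]
force: [0.7, 0.3, -0.5]
opening: 0.066
gripper_force: 0.0
clock: 47.78
tool_pos: [0.4735, -0.2191, 0.2119]
orientation: [180.0, 0.0, -73.3]
force: [0.1, -0.5, -0.1]
opening: 0.0875
gripper_force: 0.0
clock: 48.4
tool_pos: [0.4734, -0.2191, 0.3235]
orientation: [-180.0, -0.0, -73.3]
force: [0.1, -0.2, -0.7]
opening: 0.0876
gripper_force: 0.0
pose [  0.4734  -0.2191   0.3235 -73.257 ] rp [-1.7996e+02 -2.0000e-02] t 48.4 open 0.0876 F [ 0.1 -0.2 -0.7]
to [ 5.887e-01 -4.320e-02  3.210e-01 -7.250e+01] x -5.407 y -6.443 z 0.102 turn -0.126  (shift axes at start yaw)
to [  0.5115  -0.3405   0.321  -73.3   ] x 10.413 y 6.521 z -0.000 turn 0.133  (shift axes at start yaw)
```

```bash

python3 -m handwheel '[[1,-0.4,-0.44,0,0,0,0],[1,-0.75,-0.9,0,0,0,0],[1,-0.75,-0.9,0,0,0,0],[1,-0.75,-0.9,0,0,0,0],[1,-0.75,-0.9,0,0,0,0]]'
python3 -m handwheel '[[1,-0.75,-0.9,0,0,0,0],[1,-0.75,-0.9,0,0,0,0],[1,-0.5,-0.6,0.1,0,0,-0.13],[1,0,0,0,0,0,0],[1,0,0,0,0,0,0]]'
python3 - <<'E'
from h import *
go((.5887,-.0432,.321,-72.5),(.5887,-.0432,.208,-73.3))
E
```

```text
clock: 49.02
tool_pos: [0.5462, -0.1073, 0.3217]
orientation: [180.0, 0.0, -73.3]
force: [-0.3, 0.7, 0.0]
opening: 0.0876
gripper_force: 0.0
clock: 49.65
tool_pos: [0.5885, -0.0436, 0.3191]
orientation: [179.9, 0.0, -72.5]
force: [-0.0, 0.3, 0.1]
opening: 0.0874
gripper_force: 0.0
pose [ 5.88500e-01 -4.36000e-02  3.19100e-01 -7.24784e+01] rp [1.7995e+02 1.0000e-02] t 49.65 open 0.0874 F [-0.   0.3  0.1]
to [ 5.887e-01 -4.320e-02  3.210e-01 -7.250e+01] x -0.013 y -0.014 z -0.076 turn 0.004  (shift axes at start yaw)
to [ 5.887e-01 -4.320e-02  2.080e-01 -7.330e+01] x 0.000 y -0.000 z 4.520 turn 0.133  (shift axes at start yaw)
```

```bash

python3 -m handwheel '[[1,-0.01,-0.01,0.7,0,0,0],[1,0,0,1,0,0,0],[1,0,0,1,0,0,0],[1,0,0,1,0,0,0],[1,0,0,0.7,0,0,0]]'
python3 -m handwheel '[[1,0,0,0,0,0,0],[-1,0,0,0,0,0,0],[-1,0,0,0,0,0,0],[-1,0,0,0,0,0,0],[-1,0,0,0,0,0,0]]'
python3 -m handwheel '[[-1,0,0,0,0,0,0],[-1,0,0,0,0,0,0],[-1,0,0,0,0,0,0],[-1,0,0,0,0,0,0],[-1,0,0,0,0,0,0]]'
python3 -m handwheel '[[-1,0,0,-0.5,0,0,0],[-1,0,0,-1,0,0,0],[-1,0,0,-1,0,0,0],[-1,0,0,-1,0,0,0],[-1,0,0,-1,0,0,0]]'
python3 -m handwheel '[[-1,0.5,0.3,0,0,0,0],[-1,0.9,0.56,0,0,0,0],[-1,0.9,0.56,0,0,0,0],[-1,0.9,0.56,0,0,0,0],[-1,0.9,0.56,0,0,0,0]]'
python3 -m handwheel '[[-1,0.9,0.56,0,0,0,0],[-1,0.9,0.56,0,0,0,0],[-1,0.9,0.56,0,0,0,0],[-1,0.9,0.56,0,0,0,0],[-1,0.9,0.56,0,0,0,0]]'
python3 -m handwheel '[[-1,0.9,0.56,0,0,0,0],[-1,0.6,0.4,0,0,0,0],[-1,0.3,0.22,0,0,0,0.13],[-1,0,0,0,0,0,0],[-1,0,0,0,0,0,0]]'
python3 - <<'E'
from h import *
go((.5115,-.3405,.321,-73.3),(.5115,-.3405,.2115,-73.3))
E
```

```text
clock: 50.28
tool_pos: [0.5883, -0.044, 0.2085]
orientation: [179.9, 0.0, -72.5]
force: [-0.1, 0.2, -0.5]
opening: 0.0872
gripper_force: 0.0
clock: 50.9
tool_pos: [0.5891, -0.0431, 0.2098]
orientation: [-180.0, -0.0, -72.5]
force: [-1.4, 0.4, 0.9]
opening: 0.0531
gripper_force: 0.0
clock: 51.52
tool_pos: [0.589, -0.0431, 0.2095]
orientation: [-180.0, -0.0, -72.5]
force: [-1.2, 0.6, 2.5]
opening: 0.0419
gripper_force: 29.9
clock: 52.15
tool_pos: [0.5888, -0.0431, 0.3232]
orientation: [-180.0, 0.0, -72.5]
force: [0.6, 0.3, -2.7]
opening: 0.042
gripper_force: 29.9
clock: 52.78
tool_pos: [0.5583, -0.1612, 0.321]
orientation: [179.9, 0.0, -72.5]
force: [-0.2, 0.6, -2.3]
opening: 0.042
gripper_force: 29.9
clock: 53.4
tool_pos: [0.5253, -0.2895, 0.321]
orientation: [179.9, 0.1, -72.5]
force: [-0.0, -0.3, -1.7]
opening: 0.0418
gripper_force: 29.9
clock: 54.02
tool_pos: [0.512, -0.3396, 0.3219]
orientation: [-180.0, 0.0, -73.2]
force: [-0.3, 0.0, -2.2]
opening: 0.0418
gripper_force: 29.9
pose [  0.512   -0.3396   0.3219 -73.2396] rp [-1.8e+02  1.0e-02] t 54.02 open 0.0418 F [-0.3  0.  -2.2]
to [  0.5115  -0.3405   0.321  -73.3   ] x 0.028 y 0.028 z 0.037 turn 0.010  (shift axes at start yaw)
to [  0.5115  -0.3405   0.2115 -73.3   ] x 0.000 y -0.000 z 4.380 turn -0.000  (shift axes at start yaw)
```

```bash

python3 -m handwheel '[[-1,0.03,0.03,0.9,0,0,0],[-1,0,0,1,0,0,0],[-1,0,0,1,0,0,0],[-1,0,0,0.8,0,0,0],[-1,0,0,0.3,0,0,0]]'
python3 -m handwheel '[[-1,0,0,0.25,0,0,0],[-1,0,0,0.1,0,0,0],[-1,0,0,0,0,0,0],[1,0,0,0,0,0,0],[1,0,0,0,0,0,0]]'
python3 -m handwheel '[[1,0,0,0,0,0,0],[1,0,0,0,0,0,0],[1,0,0,0,0,0,0],[1,0,0,0,0,0,0],[1,0,0,0,0,0,0]]'
python3 -m handwheel '[[1,0,0,-0.4,0,0,0],[1,0,0,-1,0,0,0],[1,0,0,-1,0,0,0],[1,0,0,-1,0,0,0],[1,0,0,-1,0,0,0]]'
python3 - <<'E'
from h import *
go((.5146,-.011,.321,-73.3),(.5146,-.011,.321,-162.5),(.4307,-.297,.321,-163.3))
E
```

```text
clock: 54.65
tool_pos: [0.5113, -0.3402, 0.2208]
orientation: [179.9, 0.1, -73.2]
force: [0.1, 0.2, -1.5]
opening: 0.0419
gripper_force: 29.9
clock: 55.28
tool_pos: [0.5116, -0.3412, 0.2138]
orientation: [-179.9, -0.0, -73.3]
force: [0.4, -0.5, 0.6]
opening: 0.0567
gripper_force: 0.0
clock: 55.9
tool_pos: [0.5113, -0.341, 0.2131]
orientation: [180.0, 0.0, -73.3]
force: [-0.5, 0.4, 0.1]
opening: 0.0873
gripper_force: 0.0
clock: 56.52
tool_pos: [0.5113, -0.341, 0.3248]
orientation: [-180.0, -0.0, -73.3]
force: [0.5, 0.1, -0.7]
opening: 0.0879
gripper_force: 0.0
pose [  0.5113  -0.341    0.3248 -73.2543] rp [-1.7997e+02 -3.0000e-02] t 56.52 open 0.0879 F [ 0.5  0.1 -0.7]
to [ 5.146e-01 -1.100e-02  3.210e-01 -7.330e+01] x -12.602 y -3.931 z 0.154 turn 0.008  (shift axes at start yaw)
to [ 5.146e-01 -1.100e-02  3.210e-01 -1.625e+02] x 0.000 y -0.000 z -0.000 turn 14.867  (shift axes at start yaw)
to [   0.4307   -0.297     0.321  -163.3   ] x 6.641 y -9.901 z -0.000 turn 0.133  (shift axes at start yaw)
```

```bash

python3 -m handwheel '[[1,-0.5,-0.15,0,0,0,0],[1,-0.95,-0.3,0,0,0,0],[1,-0.95,-0.3,0,0,0,0],[1,-0.95,-0.3,0,0,0,0],[1,-0.95,-0.3,0,0,0,0]]'
python3 -m handwheel '[[1,-0.95,-0.3,0,0,0,0],[1,-0.95,-0.3,0,0,0,0],[1,-0.95,-0.3,0,0,0,0],[1,-0.95,-0.3,0,0,0,0],[1,-0.95,-0.3,0,0,0,0]]'
python3 -m handwheel '[[1,-0.95,-0.3,0,0,0,0],[1,-0.95,-0.3,0,0,0,0],[1,-0.95,-0.3,0,0,0,0],[1,-0.7,-0.18,0,0,0,0],[1,0,0,0,0,0,0.87]]'
python3 -m handwheel '[[1,0,0,0,0,0,1],[1,0,0,0,0,0,1],[1,0,0,0,0,0,1],[1,0,0,0,0,0,1],[1,0,0,0,0,0,1]]'
python3 -m handwheel '[[1,0,0,0,0,0,1],[1,0,0,0,0,0,1],[1,0,0,0,0,0,1],[1,0,0,0,0,0,1],[1,0,0,0,0,0,1]]'
python3 -m handwheel '[[1,0,0,0,0,0,1],[1,0,0,0,0,0,1],[1,0,0,0,0,0,1],[1,0,0,0,0,0,1],[1,0,0,0,0,0,0]]'
python3 -m handwheel '[[1,0,0,0,0,0,0]]'
python3 - <<'E'
from h import *
go((.5146,-.011,.321,-162.5),(.5146,-.011,.2085,-162.5))
E
```

```text
clock: 57.15
tool_pos: [0.5123, -0.2272, 0.323]
orientation: [180.0, 0.0, -73.3]
force: [0.2, 0.0, 0.1]
opening: 0.088
gripper_force: 0.0
clock: 57.78
tool_pos: [0.5139, -0.1028, 0.323]
orientation: [180.0, 0.0, -73.3]
force: [0.6, 0.1, -0.0]
opening: 0.0877
gripper_force: 0.0
clock: 58.4
tool_pos: [0.5144, -0.0098, 0.3231]
orientation: [180.0, 0.0, -78.5]
force: [-0.1, -1.3, -0.3]
opening: 0.0879
gripper_force: 0.0
clock: 59.02
tool_pos: [0.5144, -0.011, 0.323]
orientation: [180.0, -0.0, -108.7]
force: [-0.9, 0.1, 0.1]
opening: 0.088
gripper_force: 0.0
clock: 59.65
tool_pos: [0.5144, -0.011, 0.323]
orientation: [180.0, -0.0, -138.7]
force: [-0.4, -0.8, -0.1]
opening: 0.0878
gripper_force: 0.0
clock: 60.28
tool_pos: [0.5145, -0.011, 0.323]
orientation: [180.0, -0.0, -162.4]
force: [0.5, 0.6, 0.3]
opening: 0.0879
gripper_force: 0.0
clock: 60.4
tool_pos: [0.5146, -0.011, 0.3231]
orientation: [180.0, -0.0, -162.4]
force: [-0.3, 0.5, -0.1]
opening: 0.0876
gripper_force: 0.0
pose [ 5.146000e-01 -1.100000e-02  3.231000e-01 -1.623511e+02] rp [ 1.8e+02 -1.0e-02] t 60.4 open 0.0876 F [-0.3  0.5 -0.1]
to [ 5.146e-01 -1.100e-02  3.210e-01 -1.625e+02] x -0.002 y 0.001 z 0.085 turn 0.025  (shift axes at start yaw)
to [ 5.146e-01 -1.100e-02  2.085e-01 -1.625e+02] x 0.000 y -0.000 z 4.500 turn -0.000  (shift axes at start yaw)
```

```bash

python3 -m handwheel '[[1,0,0,0.88,0,0,0],[1,0,0,1,0,0,0],[1,0,0,1,0,0,0],[1,0,0,1,0,0,0],[1,0,0,0.7,0,0,0]]'
python3 -m handwheel '[[1,0,0,0,0,0,0],[1,0,0,0,0,0,0],[-1,0,0,0,0,0,0],[-1,0,0,0,0,0,0],[-1,0,0,0,0,0,0]]'
python3 -m handwheel '[[-1,0,0,0,0,0,0],[-1,0,0,0,0,0,0],[-1,0,0,0,0,0,0],[-1,0,0,0,0,0,0],[-1,0,0,0,0,0,0]]'
python3 -m handwheel '[[-1,0,0,-0.5,0,0,0],[-1,0,0,-1,0,0,0],[-1,0,0,-1,0,0,0],[-1,0,0,-1,0,0,0],[-1,0,0,-1,0,0,0]]'
python3 -m handwheel '[[-1,0.3,-0.4,0,0,0,0],[-1,0.63,-0.95,0,0,0,0],[-1,0.63,-0.95,0,0,0,0],[-1,0.63,-0.95,0,0,0,0],[-1,0.63,-0.95,0,0,0,0]]'
python3 -m handwheel '[[-1,0.63,-0.95,0,0,0,0],[-1,0.63,-0.95,0,0,0,0],[-1,0.63,-0.95,0,0,0,0],[-1,0.63,-0.95,0,0,0,0],[-1,0.63,-0.95,0,0,0,0]]'
python3 -m handwheel '[[-1,0.4,-0.6,0,0,0,0],[-1,0.25,-0.35,0,0,0,0.15],[-1,0,0,0,0,0,0],[-1,0,0,0,0,0,0]]'
python3 - <<'E'
from h import *
go((.4307,-.297,.321,-163.3),(.4307,-.297,.212,-163.3))
E
```

```text
clock: 61.02
tool_pos: [0.5144, -0.0111, 0.2076]
orientation: [-180.0, -0.1, -162.4]
force: [0.1, -0.1, 1.0]
opening: 0.0874
gripper_force: 0.0
clock: 61.65
tool_pos: [0.5148, -0.0111, 0.209]
orientation: [180.0, 0.0, -162.5]
force: [-0.1, -0.2, -0.6]
opening: 0.0631
gripper_force: 0.0
clock: 62.28
tool_pos: [0.5147, -0.0111, 0.2087]
orientation: [-180.0, -0.0, -162.5]
force: [-0.2, 0.6, 1.2]
opening: 0.0373
gripper_force: 30.0
clock: 62.9
tool_pos: [0.5145, -0.0112, 0.3228]
orientation: [180.0, 0.0, -162.5]
force: [-0.1, 0.1, -1.8]
opening: 0.0376
gripper_force: 30.0
clock: 63.52
tool_pos: [0.4781, -0.1336, 0.3208]
orientation: [180.0, -0.1, -162.5]
force: [0.3, 0.6, -0.9]
opening: 0.0373
gripper_force: 30.0
clock: 64.15
tool_pos: [0.4387, -0.2704, 0.3208]
orientation: [180.0, -0.0, -162.5]
force: [-0.1, 0.1, -0.7]
opening: 0.0374
gripper_force: 30.0
clock: 64.65
tool_pos: [0.4315, -0.2965, 0.3211]
orientation: [180.0, 0.0, -163.4]
force: [-0.6, 0.3, -0.6]
opening: 0.0373
gripper_force: 30.0
pose [   0.4315   -0.2965    0.3211 -163.3617] rp [179.99   0.  ] t 64.65 open 0.0373 F [-0.6  0.3 -0.6]
to [   0.4307   -0.297     0.321  -163.3   ] x 0.036 y -0.010 z 0.006 turn -0.010  (shift axes at start yaw)
to [   0.4307   -0.297     0.212  -163.3   ] x 0.000 y -0.000 z 4.360 turn -0.000  (shift axes at start yaw)
```

```bash

python3 -m handwheel '[[-1,0.03,-0.01,0.9,0,0,0],[-1,0,0,1,0,0,0],[-1,0,0,1,0,0,0],[-1,0,0,0.8,0,0,0],[-1,0,0,0.3,0,0,0]]'
python3 -m handwheel '[[-1,0,0,0.25,0,0,0],[-1,0,0,0.1,0,0,0],[-1,0,0,0,0,0,0],[1,0,0,0,0,0,0],[1,0,0,0,0,0,0]]'
python3 -m handwheel '[[1,0,0,0,0,0,0],[1,0,0,0,0,0,0],[1,0,0,0,0,0,0],[1,0,0,0,0,0,0],[1,0,0,0,0,0,0]]'
python3 -m handwheel '[[1,0,0,-0.4,0,0,0],[1,0,0,-1,0,0,0],[1,0,0,-1,0,0,0],[1,0,0,-1,0,0,0],[1,0,0,-1,0,0,0]]'
python3 -m handwheel '[[1,0.7,-0.6,-0.5,0,0,0],[1,0.9,-0.75,-0.3,0,0,0],[1,0.9,-0.75,-0.3,0,0,0],[1,0.9,-0.75,-0.3,0,0,0],[1,0.9,-0.75,-0.3,0,0,0]]'
python3 -m handwheel '[[1,0.9,-0.75,-0.3,0,0,0],[1,0.9,-0.75,-0.3,0,0,0],[1,0.9,-0.75,-0.3,0,0,0],[1,0.9,-0.75,-0.3,0,0,0],[1,0.9,-0.75,-0.3,0,0,0]]'
python3 -m handwheel '[[1,0.5,-0.4,0,0,0,0],[1,0,0,0,0,0,0],[1,0,0,0,0,0,0]]'
python3 - <<'E'
import cv2
from plant import *
import numpy as np
k=cv2.INTER_CUBIC
t=snapshot("top")["color"][:,:,::-1]
a=cv2.resize(t[170:270,105:180],None,fx=5,fy=5,interpolation=k);b=cv2.resize(t[170:270,300:385],None,fx=5,fy=5,interpolation=k)
cv2.imwrite("pics/g1.png",np.hstack([a,b]))
E
```

```text
clock: 65.28
tool_pos: [0.4308, -0.2967, 0.2202]
orientation: [179.9, -0.1, -163.3]
force: [-0.2, 0.8, -1.4]
opening: 0.0374
gripper_force: 30.0
clock: 65.9
tool_pos: [0.4309, -0.2975, 0.2128]
orientation: [-180.0, 0.0, -163.4]
force: [-0.4, -0.8, 0.0]
opening: 0.0519
gripper_force: 0.0
clock: 66.53
tool_pos: [0.4307, -0.2974, 0.2124]
orientation: [180.0, -0.0, -163.4]
force: [-0.1, -0.0, 0.8]
opening: 0.0875
gripper_force: 0.0
clock: 67.15
tool_pos: [0.4306, -0.2974, 0.3241]
orientation: [-180.0, 0.0, -163.4]
force: [0.7, 0.2, 0.0]
opening: 0.0876
gripper_force: 0.0
clock: 67.78
tool_pos: [0.3527, -0.415, 0.366]
orientation: [-180.0, 0.0, -163.4]
force: [0.4, -0.3, -0.3]
opening: 0.0874
gripper_force: 0.0
clock: 68.4
tool_pos: [0.2717, -0.537, 0.4035]
orientation: [-180.0, 0.0, -163.4]
force: [0.0, -0.0, 0.6]
opening: 0.0878
gripper_force: 0.0
clock: 68.78
tool_pos: [0.2635, -0.549, 0.4022]
orientation: [180.0, 0.0, -163.4]
force: [-0.1, 0.3, -0.1]
opening: 0.0874
gripper_force: 0.0
```

View pics/g1.png

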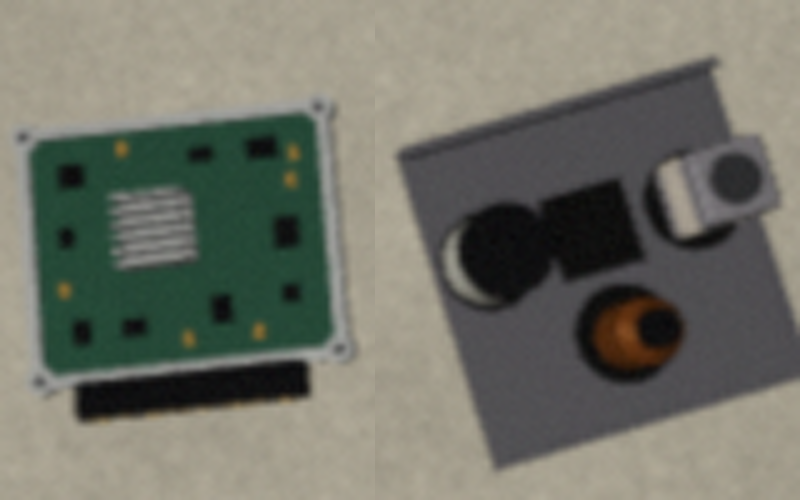

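The jar (507,252), tin (735,178) and bottle (660,329) match their first-picture positions to within a few enlarged pixels. The heat sink's top is at about (153,228). A last numeric check follows.

```bash
python3 - <<'E'
from h import *
e=lambda u,v,z:crop("top",105,170,5,u,v,z)
k=[e(*p,.046) for p in((108,194),(188,188),(197,260),(118,268))]
print(np.mean(k,0),[np.linalg.norm(k[i]-k[i-1]).round(4) for i in range(4)],P["chip"])
from plant import *
o=get_obs();print(o["clock"],np.abs(o["qvel"]).max())
E
```

```text
[0.48955621 0.30746487] [np.float64(0.042), np.float64(0.0446), np.float64(0.0408), np.float64(0.0439)] (0.4903, 0.314, -84.5)
68.825 0.18065006176567389
```

```bash
python3 - <<'E'
import cv2
from plant import *
import numpy as np
k=cv2.INTER_CUBIC
t=np.mean([snapshot("top")["color"][200:235,118:153,::-1] for _ in range(6)],0).astype(np.uint8)
s=np.mean([snapshot("scene")["color"][148:183,348:383,::-1] for _ in range(6)],0).astype(np.uint8)
cv2.imwrite("pics/h1.png",np.hstack([cv2.resize(x,(385,385),interpolation=k) for x in(t,s)]))
E
```

```text
(no output)
```

View pics/h1.png

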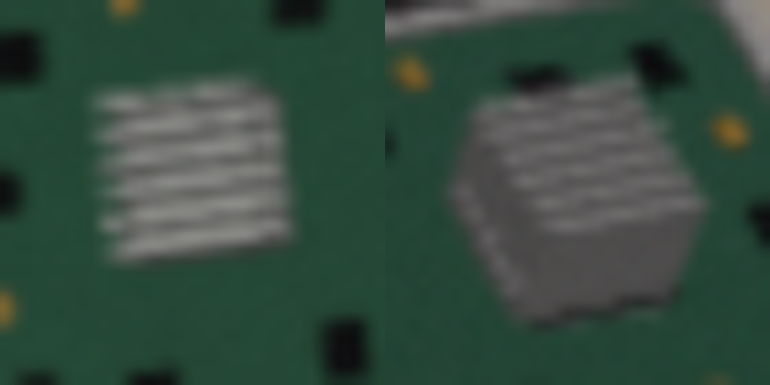

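```bash
python3 - <<'E'
from h import *
s=lambda u,v,z:crop("scene",348,148,11,u-385,v,z)
t=lambda u,v,z:crop("top",118,200,11,u,v,z)
k=[s(*p,.046) for p in((480,105),(635,75),(705,207),(550,232))]
print(np.mean(k,0),[np.linalg.norm(k[i]-k[i-1]).round(4) for i in range(4)])
a,b=s(518,320,.014),s(672,300,.014);d=(b-a)/np.linalg.norm(b-a)
print("front edge",a,b,np.linalg.norm(b-a),"centre",(a+b)/2-.02*np.array([d[1],-d[0]]))
L=(t(95,100,.046)+t(112,262,.046))/2;print("left edge",L,"centre",L-.02*np.array([-.096,.995]))
E
```

```text
[0.49055685 0.3123543 ] [np.float64(0.0405), np.float64(0.0393), np.float64(0.0423), np.float64(0.0376)]
front edge [0.51190213 0.29559293] [0.51003168 0.33325275] 0.03770624693585113 centre [0.49099153 0.31343072]
left edge [0.48706011 0.33015146] centre [0.48898011 0.31025146]
```

The three estimates put the heat sink 1–4 mm from the chip centre, well inside the 10 mm limit. The gripper is clear, so I'm handing in.

```bash
python3 -c "
from plant import *
print(close_job())"
```

```text
the job is handed in; nothing more can be done
None
```

I handed the job in at about 69 s of the allowed 152 s: the heat sink sits flat on the chip, fins along the board's long side and 1–4 mm off centre by my camera measurements, and the jar, bottle and tin stand upright in their original places; no verdict came back, and I did not check the screwdriver, capacitor and plug in the last pictures, though the arm never went down near them.

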